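# Load the pillow-block greasing fixture

### The job

Load every pillow-block bearing waiting on the bench into the greasing fixture, one to a station, in any stations, standing on the base plate with its grease nipple towards the robot: set it down between the guide bars short of the keeper rail, slide its far foot in under the rail until you feel it come fully home against the stop bar, without shoving so hard that the clamped stop bar shifts, then swing that station's strap over its near foot and press it down until the catch snaps it shut. Leave the other things on the bench where they are.

Things in the scene. Friction and masses are not known exactly. Their poses are not given: they have to be found in the camera images.
- fixture: greasing fixture, fixed: steel base plate 212 x 424 mm, 10 mm thick. Origin on the bench under the middle of its 4 stations; x axis away from the robot (blocks are slid that way), y to the left. At the far side a keeper rail crosses all stations: a flat 6 mm thick lip over x = 48 to 96 mm, its underside 18 mm above the plate. Near side: a hinged strap per station over x = -64 to -48 mm
- station1 (a point): point on the plate's top, 10 mm above the bench, on the centre line of station 1 (y = -157.5 mm in the fixture; stations 2, 3, 4 at y = -52.5, 52.5, 157.5), at fixture x = 0, where a loaded block's centre comes to lie, give or take 6 mm. Each station has two round guide bars along x, 44 mm apart inside, 8.5 mm high, from x = -105 to 41 mm
- stop_face (a point): point on the plate's top at the middle of the near face of the stop bar: aluminium, 400 mm long, 12 mm high, lying along y under the keeper rail, common to all stations; axes as the fixture's. It is set somewhere between x = 64 and 76 mm of the fixture, 16 to 28 mm behind the lip's edge, and clamped: it gives way only above about 60 N
- strap1_hinge (a point): hinge of strap 1, a steel strip 66 x 16 x 4 mm: at fixture x = -56 mm, 33 mm left (+y) of the station's centre line, 28.5 mm above the bench; axis along x. Open, it stands up or leans left; shut, it reaches right across the station to a spring catch 31 to 54 mm right of the centre line and up to 36 mm above the bench. Straps 2 to 4: the same at their stations
- strap1_pad (a point): top of the black thumb pad of strap 1, 40 mm from the hinge, the place to press. Shut, it lies at fixture x = -56 mm, 7 mm right (-y) of the station's centre line, 33.5 mm above the bench; resting on the catch, 6 mm higher. Straps 2 to 4: the same at their stations
- strap1 (a joint): hinge angle of the strap of station 1, rad: 0 = shut, held by its catch; about 0.12 = lying on the catch, not yet snapped; 1.57 = upright; up to 1.9 = leaning open. It stays where it is near upright and falls shut by itself, as far as the catch, from about 0.4 rad short of upright. Pressed on its thumb pad with about 10 to 15 N it snaps shut; 25 N does no harm
- strap2 (a joint): hinge angle of the strap of station 2, rad: 0 = shut, held by its catch; about 0.12 = lying on the catch, not yet snapped; 1.57 = upright; up to 1.9 = leaning open. It stays where it is near upright and falls shut by itself, as far as the catch, from about 0.4 rad short of upright. Pressed on its thumb pad with about 10 to 15 N it snaps shut; 25 N does no harm
- strap3 (a joint): hinge angle of the strap of station 3, rad: 0 = shut, held by its catch; about 0.12 = lying on the catch, not yet snapped; 1.57 = upright; up to 1.9 = leaning open. It stays where it is near upright and falls shut by itself, as far as the catch, from about 0.4 rad short of upright. Pressed on its thumb pad with about 10 to 15 N it snaps shut; 25 N does no harm
- strap4 (a joint): hinge angle of the strap of station 4, rad: 0 = shut, held by its catch; about 0.12 = lying on the catch, not yet snapped; 1.57 = upright; up to 1.9 = leaning open. It stays where it is near upright and falls shut by itself, as far as the catch, from about 0.4 rad short of upright. Pressed on its thumb pad with about 10 to 15 N it snaps shut; 25 N does no harm
- block1: pillow-block bearing 1, dark grey iron, 0.64 to 0.86 kg, upright; may be absent. Origin at the centre of its underside, x along the foot. Foot 140 x 38 mm, 15 thick; round housing above, 68 mm diameter, 26 thick with flat faces across y, top 70.5 mm up; steel inner ring 4 mm proud of both faces, up to 52 mm above the underside. Brass grease nipple on the housing's rim, on the upper -x side
- block1_toe (a point): middle of the lower edge of the foot end of block 1 away from the grease nipple (+70 mm along its x axis)
- block2: pillow-block bearing 2, dark grey iron, 0.64 to 0.86 kg, upright; may be absent. Origin at the centre of its underside, x along the foot. Foot 140 x 38 mm, 15 thick; round housing above, 68 mm diameter, 26 thick with flat faces across y, top 70.5 mm up; steel inner ring 4 mm proud of both faces, up to 52 mm above the underside. Brass grease nipple on the housing's rim, on the upper -x side
- block2_toe (a point): middle of the lower edge of the foot end of block 2 away from the grease nipple (+70 mm along its x axis)
- block3: pillow-block bearing 3, dark grey iron, 0.64 to 0.86 kg, upright; may be absent. Origin at the centre of its underside, x along the foot. Foot 140 x 38 mm, 15 thick; round housing above, 68 mm diameter, 26 thick with flat faces across y, top 70.5 mm up; steel inner ring 4 mm proud of both faces, up to 52 mm above the underside. Brass grease nipple on the housing's rim, on the upper -x side
- block3_toe (a point): middle of the lower edge of the foot end of block 3 away from the grease nipple (+70 mm along its x axis)
- block4: pillow-block bearing 4, dark grey iron, 0.64 to 0.86 kg, upright; may be absent. Origin at the centre of its underside, x along the foot. Foot 140 x 38 mm, 15 thick; round housing above, 68 mm diameter, 26 thick with flat faces across y, top 70.5 mm up; steel inner ring 4 mm proud of both faces, up to 52 mm above the underside. Brass grease nipple on the housing's rim, on the upper -x side
- block4_toe (a point): middle of the lower edge of the foot end of block 4 away from the grease nipple (+70 mm along its x axis)
- bearing_a: loose ball bearing, 52 mm diameter, 15 mm high, lying flat; origin at the centre of its underside; not part of the job, leave it where it is
- bearing_b: loose ball bearing, 62 mm diameter, 16 mm high, lying flat; origin at the centre of its underside; not part of the job, leave it where it is
- pulley: small V-belt pulley, 72 mm diameter, 24 mm high, lying flat; origin at the centre of its underside; not part of the job, leave it where it is
- wrench: flat 200 mm wrench; origin at the centre of its underside; not part of the job, leave it where it is
- carton: small square blue carton, 62 x 62 x 28 mm; origin at the centre of its underside; not part of the job, leave it where it is
- carton2: small yellow carton, 78 x 55 x 32 mm; origin at the centre of its underside; not part of the job, leave it where it is
- grease_gun: grease gun lying on its side, 380 mm long, red barrel 54 mm in diameter; origin at the centre of its underside; not part of the job, leave it where it is
Things that resemble listed ones, but are neither listed nor needed, are in the scene too. Leave any blue or brown look-alike of the block2 alone.

How it is judged:
At the end, for the whole second after the job is handed in: every block present stands upright between the guides of its own station (6 mm sideways, 4 mm of the plate, 0.06 rad), its foot end away from the nipple within 3 mm of the stop bar face, at rest, and that station's strap is snapped shut (hinge below 0.035 rad) (x of block1_toe in the frame of stop_face between -0.003 and 0.003 m and z of block1 in the frame of stop_face between -0.004 and 0.004 m and angle between each of block1, block2, block3, block4's own z axis and vertical below 0.06 rad and linear speed of each of block1, block2, block3, block4 below 0.02 m/s and ((y of block1 in the frame of fixture between -0.1635 and -0.1515 m and value of joint strap1 below 0.035 rad) or (y of block1 in the frame of fixture between -0.0585 and -0.0465 m and value of joint strap2 below 0.035 rad) or (y of block1 in the frame of fixture between 0.0465 and 0.0585 m and value of joint strap3 below 0.035 rad) or (y of block1 in the frame of fixture between 0.1515 and 0.1635 m and value of joint strap4 below 0.035 rad)) and x of block2_toe in the frame of stop_face between -0.003 and 0.003 m and z of block2 in the frame of stop_face between -0.004 and 0.004 m and ((y of block2 in the frame of fixture between -0.1635 and -0.1515 m and value of joint strap1 below 0.035 rad) or (y of block2 in the frame of fixture between -0.0585 and -0.0465 m and value of joint strap2 below 0.035 rad) or (y of block2 in the frame of fixture between 0.0465 and 0.0585 m and value of joint strap3 below 0.035 rad) or (y of block2 in the frame of fixture between 0.1515 and 0.1635 m and value of joint strap4 below 0.035 rad)) and x of block3_toe in the frame of stop_face between -0.003 and 0.003 m and z of block3 in the frame of stop_face between -0.004 and 0.004 m and ((y of block3 in the frame of fixture between -0.1635 and -0.1515 m and value of joint strap1 below 0.035 rad) or (y of block3 in the frame of fixture between -0.0585 and -0.0465 m and value of joint strap2 below 0.035 rad) or (y of block3 in the frame of fixture between 0.0465 and 0.0585 m and value of joint strap3 below 0.035 rad) or (y of block3 in the frame of fixture between 0.1515 and 0.1635 m and value of joint strap4 below 0.035 rad)) and x of block4_toe in the frame of stop_face between -0.003 and 0.003 m and z of block4 in the frame of stop_face between -0.004 and 0.004 m and ((y of block4 in the frame of fixture between -0.1635 and -0.1515 m and value of joint strap1 below 0.035 rad) or (y of block4 in the frame of fixture between -0.0585 and -0.0465 m and value of joint strap2 below 0.035 rad) or (y of block4 in the frame of fixture between 0.0465 and 0.0585 m and value of joint strap3 below 0.035 rad) or (y of block4 in the frame of fixture between 0.1515 and 0.1635 m and value of joint strap4 below 0.035 rad))); the robot touches nothing.
It fails at once if the clamped stop bar is shifted by more than 4 mm (distance of stop_face from where it was at the start of the episode above 0.004 m).
It fails at once if another thing on the bench is moved by more than 4 cm (distance of any of bearing_a, bearing_b, pulley, wrench, carton, carton2, grease_gun from where it was at the start of the episode above 0.04 m).
Of block1, block2, block3, block4 only 3 to 4 are there at a start; the rules pass over those that are not, and their reading is None.
At some moment in a run one of block1, block2, block3, block4 may be knocked a few centimetres aside while the robot is not near it.
Once in a run the grip may slacken for a moment while it holds something.
It also fails if it takes over 210 s, if anything falls off the work surface, if the arm or the gripper's body presses on something with over 40 N, if the wrist force passes 120 N, or if a joint passes its speed limit or range.

### The arm

A 6-joint arm with a two-finger parallel gripper is mounted at the origin on the work surface. World frame = base frame: x ahead of the robot, y to its left, z up, the work surface at z = 0. Lengths are in m, angles in rad, forces in N, time in s.
With the tool pointing down it reaches from about 0.425 to 0.95 m from the base axis. Payload 3.5 kg.
Tool frame: the origin (TCP) lies on the centre line of the jaws, within the pads' length; the fingertips stand 19 mm ahead of it and the grasp point (between the pads) is the TCP; z points along the fingers, y is the line along which they close (so a half turn about z gives the same grasp; the last joint's range is limited). The gripper opens to 85 mm and grips with 20 to 120 N. Pads are 22 mm wide; open, the fingers measure 114 mm over their backs; the gripper's body (76 mm by 85 mm) begins 54 mm behind the grasp point. The pads swing forward as they close: fully open they stand 13 mm farther back than shut.
Start: joints at [-1.432, 0.286, 1.577, -0, 1.279, -0.15], TCP at [0.192, -0.647, 0.25] pointing down, gripper open.
Joint ranges: [-2.77, 2.77], [-0.9, 2.22], [0.21, 2.48], [-1.53, 4.67], [0.24, 2.81], [-2.84, 2.84]. Speed limits (rad/s): [2.79, 2.79, 3.14, 3.14, 3.14, 3.14].

### API

Orientations are given as a unit quaternion [x, y, z, w].
In Python, from plant import ctrl, imaging gives the robot as it stands. The module is installed in compiled form; this text tells all that it offers.
- The arm moves only by the shell command python3 -m handwheel 'ROWS' [OPENING] [FORCE]. ROWS is JSON, one flat list of numbers, 6 for each row, row after row: the shift along the world's x, y, z in units of 150 mm (1.0 is 150 mm), then the turn, a rotation vector about the world's x, y, z in units of 90 degrees (1.0 is 90 degrees). In form: [tx, ty, tz, rx, ry, rz, tx, ty, tz, rx, ry, rz, ...]. A call has 1 to 5 rows; each row shifts and turns the commanded pose from where the row before left it; what a row does not reach is not made up. A row lasts 1/12 s, in which the tool goes at most 41.7 mm and 7.16 degrees, less where a joint would pass 70% of its speed; a pose out of reach is approached as far as the arm can. A call with a number of a shift or a turn outside -1 to 1 is refused whole. A call with a gripper value outside its range is refused whole. OPENING is the opening, from 0 (shut) to 1 (fully open), set as the call begins (- or left out, the last holds). The fingers move at their own pace and stop on an object; FORCE is the grip in N (left out, the last holds). Time passes only in rows, so rows that do not move let the fingers close. It gives the time, the measured TCP pose, the force, the opening and the grip force at its end, in the units of the state.
- ctrl.get_state(): the state, without advancing time (a new reading comes with each control period).
- imaging.read_camera(name): name is "scene" or "side" or "wrist"; returns (picture, depth): 400x640x3 uint8, blue, green, red; 400x640 float32, m along the optical axis (not along the pixel's ray), 0 where there is no reading.
- imaging.get_calibration(name): a dict with "fovy" (degrees; the focal length in pixels is half the picture's height over the tangent of half this angle, whatever the lens; pixels are square), "cx", "cy" (the principal point, pixels), "R" (3x3) and "t" (3): a world point X has camera coordinates R X + t. Camera axes: x right, y down, z forward; pixel columns grow to the right and rows downward; lengths in m; the calibration is good to about 2 mm. A picture is of the moment at which its call begins: read the wrist's pose just before it. get_calibration takes no time and is no camera call; for the wrist camera it gives the pose at the moment of the call.
- ctrl.sign_off(): hands the job in; it is judged then, once.
The state is a dict: "time": time; "qpos": joint angles; "dq": joint speeds; "joint_efforts": joint torques, N m; "eef_pos": TCP position; "tcp_rot": TCP orientation; "contact_force": force on the tool from outside, world axes, zero at the start; "wrist_torque": the same for the moment, N m; "opening": opening from 0.0 (shut) to 1.0 (fully open); "finger_force": force on a finger pad.
Only numpy, scipy, OpenCV 4.12 (cv2) and the standard library are available. Lean on these libraries where they do the work, as an engineer would, in place of code of your own. Each camera call takes 0.05 s, during which the arm holds its last target. There are 200 camera calls.

## Working session

There is one attempt and no reset: what is moved stays moved. The work goes in short steps, Python scripts to look and compute and a shell command to move; the robot and the scene stay as the last step left them, time stands still between calls to the robot, and variables do not carry over. Pictures are saved under pics/ and viewed, at most 16 in all, crops included, and the job is handed in when it is done.

```bash
mkdir -p pics; cat > h.py <<'E'
import numpy as np, cv2
from plant import ctrl, imaging
def cam(n):
    c=imaging.get_calibration(n); p,d=imaging.read_camera(n); return p,d,c
def world(c,u,v,z,H=400):
    f=H/2/np.tan(np.radians(c["fovy"])/2)
    pc=np.array([(u-c["cx"])/f*z,(v-c["cy"])/f*z,z]); return np.array(c["R"]).T@(pc-np.array(c["t"]))
def cloud(d,c):
    f=200/np.tan(np.radians(c["fovy"])/2); v,u=np.mgrid[:400,:640]
    P=np.stack([(u-c["cx"])/f*d,(v-c["cy"])/f*d,d],-1)-np.array(c["t"]).ravel()
    W=P@np.array(c["R"]); W[d==0]=np.nan; return W
def proj(c,X):
    f=200/np.tan(np.radians(c["fovy"])/2); p=np.array(c["R"])@np.array(X)+np.array(c["t"]).ravel()
    return p[0]/p[2]*f+c["cx"],p[1]/p[2]*f+c["cy"]
E
python3 - <<'E'
from h import *
for n in ("scene","side"):
    p,d,c=cam(n); np.savez("d_"+n,p=p,d=d); print(n,{k:np.round(v,3).tolist() for k,v in c.items()})
    cv2.imwrite(f"pics/{n}0.png",cv2.resize(p,(800,500)))
s=ctrl.get_state(); print(s)
E
```

```text
scene {'fovy': 50.819, 'cx': 317.796, 'cy': 199.795, 'R': [[0.787, 0.617, 0.003], [0.522, -0.662, -0.538], [-0.33, 0.425, -0.843]], 't': [-0.414, -0.246, 1.55]}
side {'fovy': 43.825, 'cx': 324.572, 'cy': 191.796, 'R': [[0.871, -0.492, -0.007], [-0.295, -0.509, -0.809], [0.394, 0.706, -0.588]], 't': [-0.435, 0.205, 1.735]}
{'time': 0.1, 'qpos': array([-1.43203872e+00,  2.87128297e-01,  1.57802910e+00, -9.81875848e-06,
        1.27861460e+00, -1.50007522e-01]), 'dq': array([ 0.00083868, -0.00115636, -0.0015886 ,  0.0004279 , -0.00207448,
       -0.00079936]), 'joint_efforts': array([ 4.48259652e-04, -4.07297158e+01, -2.93700349e+01, -1.49346347e-04,
        3.40595667e-03,  1.50040040e-05]), 'eef_pos': array([ 0.19216251, -0.64648932,  0.24905212]), 'tcp_rot': array([ 9.89594140e-01,  1.43882765e-01,  1.42964219e-06, -1.08968220e-03]), 'contact_force': array([-0.65036476,  0.29162043,  1.1695851 ]), 'wrist_torque': array([-0.00218989, -0.02795046,  0.01461941]), 'finger_force': 0.0, 'opening': 1.0025425034712045}
```

View pics/scene0.png

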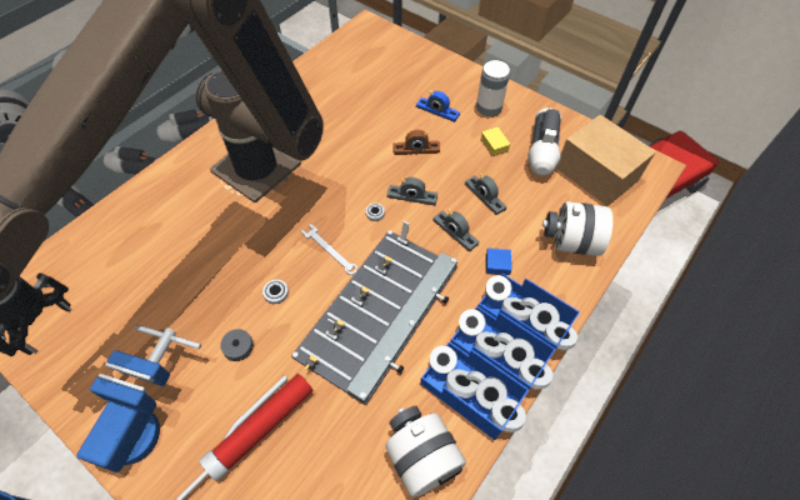

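View pics/side0.png

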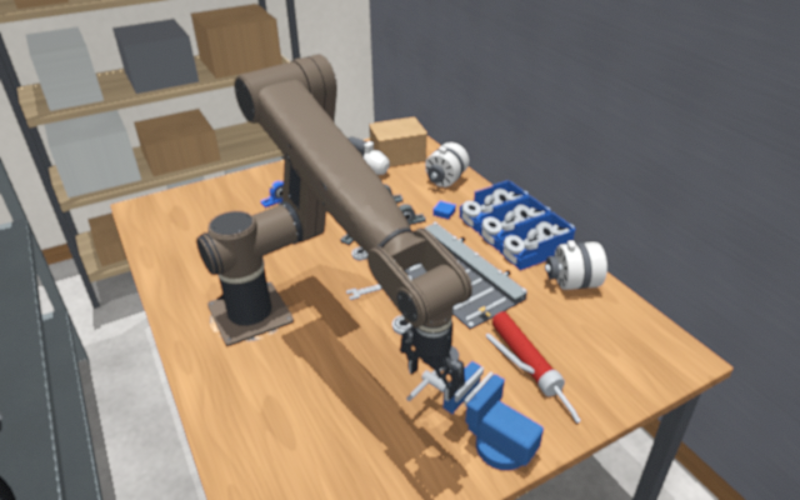

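The scene picture (800-wide) shows three dark-grey blocks at (411,190), (486,192) and (457,229). The brown block at (416,145) and the blue one at (438,105) are look-alikes. The fixture runs from (405,232) to (363,398), with its keeper rail on the right.

```bash
python3 - <<'E'
from h import *
D=np.load("d_scene.npz"); p,d=D["p"],D["d"]; c=imaging.get_calibration("scene"); W=cloud(d,c)
s=.8
def at(u,v): return np.round(np.nanmedian(W[int(v*s)-1:int(v*s)+2,int(u*s)-1:int(u*s)+2].reshape(-1,3),0),3)
for n,u,v in [("table",380,300-40),("plate near-right corner",297,355),("platecorner farleft",455,262),("lip",410,320),("farR",363,397),("nearleft",400,228),("plate",350,335),("b1top",411,182),("b2top",486,182),("b3top",457,220)]: print(n,at(u,v))
for n,(u,v) in dict(A=(411,190),B=(486,192),C=(457,229)).items():
    u*=s;v*=s
    sub=W[int(v)-28:int(v)+28,int(u)-28:int(u)+28].reshape(-1,3); col=p[int(v)-28:int(v)+28,int(u)-28:int(u)+28].reshape(-1,3).astype(int)
    m=(sub[:,2]>.008)&(sub[:,2]<.09)&(col.max(1)<130)&(np.ptp(col,axis=1)<45)
    Q=sub[m]; cen=np.median(Q,0); Q=Q[np.linalg.norm(Q[:,:2]-cen[:2],axis=1)<.085]
    r=cv2.minAreaRect(Q[:,:2].astype(np.float32)*1000); print(n,len(Q),np.round(cen,3),r,Q[:,2].max())
# fixture grey by height
m=(W[...,2]>.004)&(W[...,2]<.05)
m[:,:]&=True
v,u=np.mgrid[:400,:640]; m&=(u>230)&(u<370)&(v>180)&(v<322)
col=p.astype(int); m&=(np.ptp(col,axis=2)<45)
for lo,hi in((.004,.016),(.028,.042)):
    k=m&(W[...,2]>lo)&(W[...,2]<hi)
    n,l,st,_=cv2.connectedComponentsWithStats(k.astype(np.uint8)); i=1+st[1:,4].argmax(); Q=W[l==i]
    print(lo,len(Q),np.median(Q[:,2]),cv2.minAreaRect(Q[:,:2].astype(np.float32)*1000))
cv2.imwrite("pics/crop1.png",cv2.resize(p[100:330,220:420],None,fx=2.6,fy=2.6,interpolation=cv2.INTER_CUBIC))
E
```

```text
table [ 0.519 -0.059  0.072]
plate near-right corner [ 0.505 -0.353  0.012]
platecorner farleft [0.654 0.073 0.035]
lip [ 0.665 -0.128  0.035]
farR [ 0.695 -0.337  0.039]
nearleft [0.467 0.087 0.001]
plate [ 0.57  -0.236  0.01 ]
b1top [0.423 0.188 0.069]
b2top [0.583 0.316 0.067]
b3top [0.596 0.157 0.068]
A 423 [0.44  0.183 0.019] ((430.8386535644531, 191.29974365234375), (132.82070922851562, 37.09636688232422), 25.495800018310547) 0.0752978789563274
B 408 [0.599 0.308 0.038] ((588.1246337890625, 317.9638366699219), (36.84880447387695, 136.8278350830078), 74.77462768554688) 0.07282926906469364
C 419 [0.595 0.161 0.018] ((593.3176879882812, 166.52212524414062), (35.69426345825195, 135.2881317138672), 80.926025390625) 0.07232009108285364
0.004 5151 0.00995837257459484 ((470.34271240234375, -165.1160430908203), (360.6981506347656, 442.06170654296875), 12.895161628723145)
0.028 2141 0.03381674414461319 ((654.4049682617188, -132.93362426757812), (49.32827377319336, 423.593505859375), 5.823916435241699)
```

View pics/crop1.png

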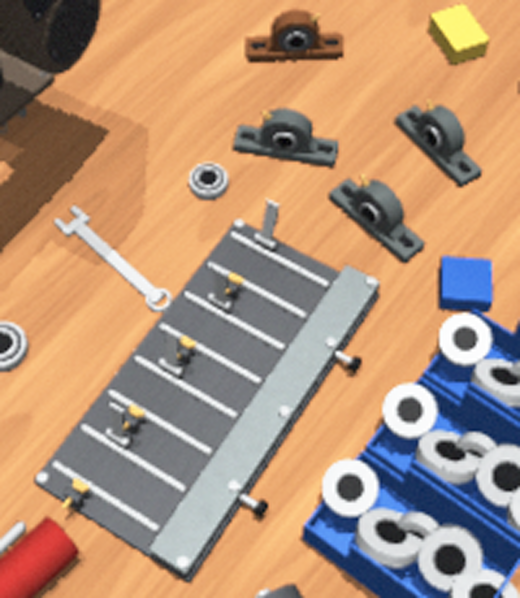

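Three dark-grey pillow blocks fit the listing, at crop pixels A (285,135), B (438,140) and C (377,215). Each has its brass nipple at the upper left of the housing. The brown one at (295,40) is a look-alike, as is the blue one above it. The fixture has guide bars, four upright straps, brass catches and a lip on the right, with yaw about +5.8°. Next I move to view it with the wrist camera.

```bash
python3 -m handwheel '[0.115,0.222,0.037,0,0,-0.04,0.115,0.222,0.037,0,0,-0.04,0.115,0.222,0.037,0,0,-0.04,0.115,0.222,0.037,0,0,0,0.115,0.222,0.037,0,0,0]' 1 60
python3 -m handwheel '[0.115,0.222,0.037,0,0,0,0.115,0.222,0.037,0,0,0,0.115,0.222,0.037,0,0,0,0.115,0.222,0.037,0,0,0,0.115,0.222,0.037,0,0,0]'
python3 -m handwheel '[0.115,0.222,0.037,0,0,0,0.115,0.222,0.037,0,0,0,0.115,0.222,0.037,0,0,0,0.115,0.222,0.037,0,0,0,0.115,0.222,0.037,0,0,0]'
python3 -m handwheel '[0.115,0.222,0.037,0,0,0,0.115,0.222,0.037,0,0,0,0.115,0.222,0.037,0,0,0,0,0,0,0,0,0,0,0,0,0,0,0]'
python3 - <<'E'
from h import *
p,d,c=cam("wrist"); np.savez("w1",p=p,d=d,**{k:np.array(v) for k,v in c.items()}); cv2.imwrite("pics/w1.png",cv2.resize(p,(800,500)))
print({k:np.round(v,3).tolist() for k,v in c.items()}); s=ctrl.get_state(); print(s["time"],s["eef_pos"],s["tcp_rot"],s["contact_force"])
E
```

```text
time: 0.52
eef_pos: [0.2789, -0.4786, 0.2775]
tcp_rot: [0.999, 0.05, -0.0, -0.001]
contact_force: [0.8, -0.2, 0.3]
opening: 0.999
finger_force: 0.0
time: 0.93
eef_pos: [0.365, -0.3121, 0.3056]
tcp_rot: [0.999, 0.05, -0.0, -0.0]
contact_force: [0.7, 0.3, -0.0]
opening: 0.998
finger_force: 0.0
time: 1.35
eef_pos: [0.4512, -0.1456, 0.3335]
tcp_rot: [0.999, 0.05, -0.0, -0.0]
contact_force: [1.4, -0.1, 0.6]
opening: 1.0
finger_force: 0.0
time: 1.77
eef_pos: [0.5031, -0.0459, 0.35]
tcp_rot: [0.999, 0.052, -0.0, 0.0]
contact_force: [0.6, 0.7, -0.1]
opening: 1.003
finger_force: 0.0
{'fovy': 66.659, 'cx': 322.079, 'cy': 202.176, 'R': [[0.104, -0.995, -0.002], [-0.957, -0.101, 0.271], [-0.27, -0.026, -0.962]], 't': [-0.097, 0.415, 0.609]}
1.8167 [ 0.50262187 -0.04706094  0.34965526] [ 9.98694177e-01  5.10837556e-02 -6.19392941e-04  8.68673814e-05] [-0.62867495 -0.76030693 -0.14626674]
```

View pics/w1.png

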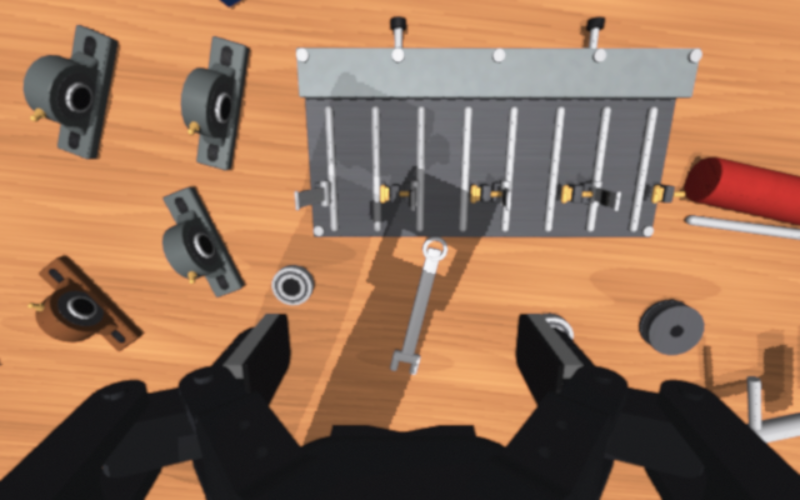

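The wrist view shows dark blocks at (75,92), (213,103) and (203,243). The brown look-alike is at (85,305). The guide bars run from y≈108 to y≈230 and the rail is at the top. All four straps are open, with catches at (390,193), (480,193), (570,193) and (660,193).

```bash
cat > m.py <<'E'
from h import *
def blk(W,p,u,v,r=60):
    u,v=int(u),int(v); a,b=max(v-r,0),max(u-r,0)
    sub=W[a:v+r,b:u+r].reshape(-1,3); col=p[a:v+r,b:u+r].reshape(-1,3).astype(int)
    m=(col.max(1)<140)&(np.ptp(col,axis=1)<40)&(sub[:,2]>.009)&(sub[:,2]<.09)
    mm=m.reshape(W[a:v+r,b:u+r].shape[:2]).astype(np.uint8); n,l,st,_=cv2.connectedComponentsWithStats(mm)
    i=l[v-a,u-b] or 1+st[1:,4].argmax(); k=(l==i).ravel(); Q=sub[k]
    F=Q[Q[:,2]<.022]; T=Q[Q[:,2]>.064]
    (x,y),(w,h),an=cv2.minAreaRect(Q[:,:2].astype(np.float32)*1000)
    if h>w: an-=90;w,h=h,w
    (fx,fy),(fw,fh),fa=cv2.minAreaRect(F[:,:2].astype(np.float32)*1000)
    if fh>fw: fa-=90;fw,fh=fh,fw
    return dict(allc=np.round((x,y,w,h,an),1),foot=np.round((fx,fy,fw,fh,fa),1),footz=np.median(F[:,2]),topc=np.round(T.mean(0)*1000,1),zmax=Q[:,2].max(),n=len(Q))
E
python3 - <<'E'
from m import *
D=dict(np.load("w1.npz")); p,d=D["p"],D["d"]; c=D; W=cloud(d,c)
for n,(u,v) in dict(A=(190,255),B=(100,110),C=(200,120)).items(): print(n,blk(W,p,u*.8,v*.8))
S=np.load("d_scene.npz"); cs=imaging.get_calibration("scene"); Ws=cloud(S["d"],cs)
for n,(u,v) in dict(A=(411,198),B=(494,205),C=(464,240)).items(): print("scene",n,blk(Ws,S["p"],u*.8,v*.8,40))
g=p.max(2)
# bars
m=(W[...,2]>.009)&(W[...,2]<.022)&(g>150)&(np.ptp(p.astype(int),axis=2)<40); vv,uu=np.mgrid[:400,:640]; m&=(uu>245)&(uu<545)&(vv>80)&(vv<190)
n,l,st,_=cv2.connectedComponentsWithStats(m.astype(np.uint8))
th=np.radians(5.8)
for i in range(1,n):
    if st[i,4]<60: continue
    Q=W[l==i]; vx=cv2.fitLine(Q[:,:2].astype(np.float32),cv2.DIST_L2,0,.01,.01).ravel(); print("bar",st[i,4],np.round(Q.mean(0)*1000,1),np.degrees(np.arctan2(vx[1],vx[0])).round(1), Q[:,0].min().round(3),Q[:,0].max().round(3))
m=(W[...,2]>.028)&(W[...,2]<.042)&(uu>230)&(uu<570)&(vv<90)&(vv>35)&(np.ptp(p.astype(int),axis=2)<50)
n,l,st,_=cv2.connectedComponentsWithStats(m.astype(np.uint8)); Q=W[l==1+st[1:,4].argmax()]; print("rail",cv2.minAreaRect(Q[:,:2].astype(np.float32)*1000),np.median(Q[:,2]))
for a in ((320,232),(648,232)): print(np.round(np.nanmedian(W[int(a[1]*.8)-1:int(a[1]*.8)+2,int(a[0]*.8)-1:int(a[0]*.8)+2].reshape(-1,3),0),4))
E
```

```text
A {'allc': array([428.6, 197. , 137.6,  38.3,  26.2]), 'foot': array([428.6, 197. , 137.6,  38.3,  26.2]), 'footz': np.float64(0.015926207893664588), 'topc': array([429. , 196. ,  68.8]), 'zmax': np.float64(0.07262292683588639), 'n': 2865}
B {'allc': array([589. , 324.2, 138.3,  38.9, -16.9]), 'foot': array([589. , 324.2, 138.3,  38.9, -16.9]), 'footz': np.float64(0.016206686868521274), 'topc': array([589.5, 322.9,  68.9]), 'zmax': np.float64(0.07337436139202147), 'n': 4401}
C {'allc': array([593. , 171.5, 137.6,  37.6,  -9.8]), 'foot': array([593. , 171.5, 137.6,  37.6,  -9.8]), 'footz': np.float64(0.015961421146855705), 'topc': array([593.6, 170.8,  68.8]), 'zmax': np.float64(0.0733167869265537), 'n': 3434}
scene A {'allc': array([429.4, 190.2, 136.3,  38.5,  26.8]), 'foot': array([429.4, 190.2, 136.3,  38.5,  26.8]), 'footz': np.float64(0.01455585353798525), 'topc': array([427.2, 191.4,  68. ]), 'zmax': np.float64(0.0752978789563274), 'n': 446}
scene B {'allc': array([588.4, 318.9, 137. ,  37.5, -15.8]), 'foot': array([588.4, 318.9, 137. ,  37.5, -15.8]), 'footz': np.float64(0.014
[... 286 characters left out ...]
66.3,  68. ]), 'zmax': np.float64(0.07384166002902817), 'n': 466}
bar 445 [539.1  43.5  18.4] 6.1 0.463 0.605
bar 238 [581.2 -57.2  18.3] 5.8 0.548 0.617
bar 389 [ 575.9 -111.2   17.9] 5.8 0.527 0.622
bar 373 [557.5  -7.5  18.1] 5.7 0.504 0.609
bar 343 [ 585.6 -162.4   17.9] 6.3 0.537 0.626
bar 562 [ 563.8 -217.6   17.7] 5.9 0.491 0.631
bar 344 [ 597.3 -266.3   17.6] 5.9 0.556 0.637
bar 569 [ 574.4 -321.8   17.5] 5.9 0.501 0.642
bar 112 [ 511.3 -275.2   17.5] 6.1 0.496 0.526
bar 92 [ 498.3 -171.2   17.8] 7.2 0.485 0.513
rail ((655.2639770507812, -130.02745056152344), (47.73271942138672, 424.2412109375), 5.9858479499816895) 0.034324701703961145
[0.4596 0.0531 0.0147]
[ 0.5015 -0.3493  0.0139]
```

```bash
python3 -m handwheel '[0.0755,0.18,-0.167,0,0,-0.058,0.0755,0.18,-0.167,0,0,-0.058,0.0755,0.18,-0.167,0,0,-0.058,0.0755,0.18,-0.167,0,0,0,0.0755,0.18,-0.167,0,0,0]'
python3 -m handwheel '[0.0755,0.18,-0.167,0,0,0,0.0755,0.18,-0.167,0,0,0,0.0755,0.18,-0.167,0,0,0,0,0,0,0,0,0,0,0,0,0,0,0]'
python3 - <<'E'
from h import *
p,d,c=cam("wrist"); cv2.imwrite("pics/w2.png",p)
s=ctrl.get_state(); print(s["time"],s["eef_pos"],s["tcp_rot"],s["contact_force"])
E
```

```text
time: 2.23
eef_pos: [0.5593, 0.0866, 0.2233]
tcp_rot: [0.996, -0.088, -0.0, 0.0]
contact_force: [0.6, -0.1, -0.1]
opening: 1.0
finger_force: 0.0
time: 2.65
eef_pos: [0.5919, 0.1674, 0.1464]
tcp_rot: [0.996, -0.086, -0.003, 0.001]
contact_force: [0.4, -0.2, 0.4]
opening: 1.001
finger_force: 0.0
2.7 [0.59301597 0.16694456 0.14873902] [ 9.96216212e-01 -8.69002268e-02 -1.13333590e-03  5.69392333e-04] [0.29928618 0.37005996 0.94155436]
```

View pics/w2.png

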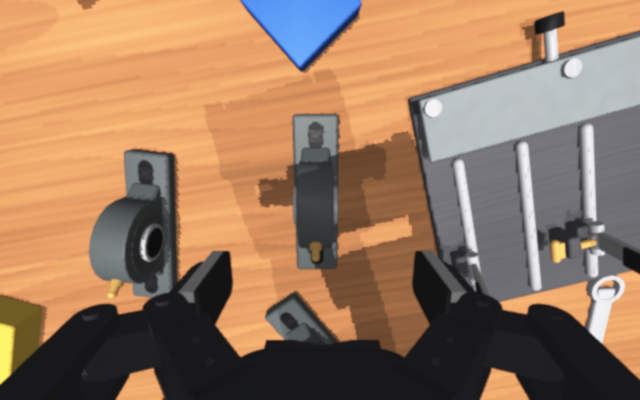

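The wrist view shows block C at (316,200), centred between the jaws, with its nipple at the near end (316,250). I go down and grip.

```bash
python3 -m handwheel '[0,0,-0.18,0,0,0,0,0,-0.18,0,0,0,0,0,-0.18,0,0,0,0,0,-0.17,0,0,0,0,0,0,0,0,0]' 1 80
python3 -m handwheel '[0,0,0,0,0,0,0,0,0,0,0,0,0,0,0,0,0,0,0,0,0,0,0,0,0,0,0,0,0,0]' 0 80
python3 -m handwheel '[0,0,0,0,0,0,0,0,0,0,0,0,0,0,0,0,0,0,0,0,0,0,0,0,0,0,0,0,0,0]'
```

```text
time: 3.12
eef_pos: [0.5904, 0.1658, 0.0397]
tcp_rot: [0.996, -0.088, -0.004, 0.001]
contact_force: [-1.7, 0.9, -0.2]
opening: 0.999
finger_force: 0.0
time: 3.53
eef_pos: [0.5958, 0.1691, 0.0467]
tcp_rot: [0.996, -0.087, 0.003, -0.001]
contact_force: [-1.2, 1.6, 3.6]
opening: 0.378
finger_force: 82.0
time: 3.95
eef_pos: [0.5958, 0.1692, 0.0467]
tcp_rot: [0.996, -0.087, 0.003, -0.001]
contact_force: [0.5, 2.1, 6.2]
opening: 0.379
finger_force: 82.6
```

```bash
python3 -m handwheel '[0,0,0.1,0,0,0,0,0,0.18,0,0,0,0,0,0.2,0,0,0,0,0,0.2,0,0,0,0,0,0.12,0,0,0]' 0 100
python3 -m handwheel '[-0.0667,-0.171,0,0,0,0.059,-0.0667,-0.171,0,0,0,0.059,-0.0667,-0.171,0,0,0,0.059,-0.0667,-0.171,0,0,0,0,-0.0667,-0.171,0,0,0,0]'
python3 -m handwheel '[-0.0667,-0.171,0,0,0,0,0,0,0,0,0,0,0,0,0,0,0,0,0,0,0,0,0,0,0,0,0,0,0,0]'
python3 - <<'E'
from h import *
p,d,c=cam("wrist");np.savez("w3",p=p,d=d,**{k:np.array(v) for k,v in c.items()}); cv2.imwrite("pics/w3.png",p)
s=ctrl.get_state(); print(s["time"],s["eef_pos"],s["tcp_rot"],s["contact_force"])
E
```

```text
time: 4.37
eef_pos: [0.5931, 0.1684, 0.165]
tcp_rot: [0.996, -0.086, 0.0, 0.0]
contact_force: [1.3, 0.3, -6.7]
opening: 0.38
finger_force: 101.8
time: 4.78
eef_pos: [0.5407, 0.0394, 0.1611]
tcp_rot: [0.999, 0.053, -0.002, -0.0]
contact_force: [-0.5, -1.0, -7.5]
opening: 0.374
finger_force: 101.6
time: 5.2
eef_pos: [0.5329, 0.0153, 0.1626]
tcp_rot: [0.999, 0.053, -0.001, -0.0]
contact_force: [0.0, -0.1, -7.5]
opening: 0.375
finger_force: 102.0
5.25 [0.53311945 0.0153341  0.16279415] [ 9.98591066e-01  5.30622111e-02 -4.91683443e-04 -2.05324645e-04] [-0.30559582  0.20552748 -8.41025668]
```

View pics/w3.png

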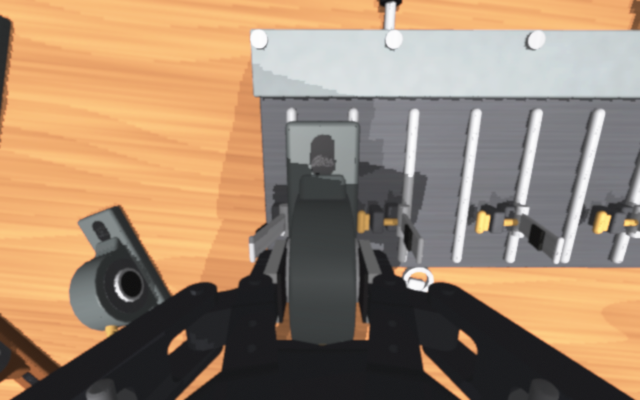

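The foot spans columns 287–358 (centre 322.5) and the guide bars are at 291 and 353 (centre 322), so it is aligned. I lower it.

```bash
python3 -m handwheel '[0,0,-0.14,0,0,0,0,0,-0.14,0,0,0,0,0,-0.14,0,0,0,0,0,-0.14,0,0,0,0,0,0,0,0,0]'
python3 -m handwheel '[0,0,-0.03,0,0,0,0,0,-0.03,0,0,0,0,0,-0.02,0,0,0,0,0,0,0,0,0]'
python3 -m handwheel '[0,0,-0.015,0,0,0,0,0,-0.015,0,0,0,0,0,0,0,0,0]'
```

```text
time: 5.67
eef_pos: [0.5297, 0.0159, 0.0744]
tcp_rot: [0.999, 0.053, -0.005, -0.001]
contact_force: [-1.7, -0.5, -7.9]
opening: 0.377
finger_force: 101.8
time: 6.0
eef_pos: [0.5339, 0.0145, 0.0679]
tcp_rot: [0.999, 0.053, 0.001, 0.0]
contact_force: [-1.0, 0.6, -8.2]
opening: 0.375
finger_force: 102.1
time: 6.25
eef_pos: [0.5333, 0.0144, 0.0629]
tcp_rot: [0.999, 0.052, 0.0, 0.0]
contact_force: [0.6, 0.2, -7.2]
opening: 0.377
finger_force: 102.1
```

```bash
python3 -m handwheel '[0,0,-0.015,0,0,0,0,0,-0.01,0,0,0,0,0,0,0,0,0]'
python3 -m handwheel '[0,0,-0.01,0,0,0,0,0,-0.007,0,0,0,0,0,0,0,0,0]'
```

```text
time: 6.5
eef_pos: [0.533, 0.0145, 0.0587]
tcp_rot: [0.999, 0.052, -0.0, -0.0]
contact_force: [-0.6, 0.8, -7.5]
opening: 0.377
finger_force: 102.1
time: 6.75
eef_pos: [0.5337, 0.0144, 0.057]
tcp_rot: [0.999, 0.053, 0.0, 0.0]
contact_force: [-0.5, 0.2, -4.9]
opening: 0.372
finger_force: 102.5
```

```bash
python3 -m handwheel '[0.033,0.0034,0,0,0,0,0.033,0.0034,0,0,0,0,0.033,0.0034,0,0,0,0,0.033,0.0034,0,0,0,0,0,0,0,0,0,0]'
python3 -m handwheel '[0.01,0.001,0,0,0,0,0.01,0.001,0,0,0,0,0.01,0.001,0,0,0,0,0,0,0,0,0,0]'
```

```text
time: 7.17
eef_pos: [0.5549, 0.0165, 0.0568]
tcp_rot: [0.999, 0.052, 0.001, 0.0]
contact_force: [-0.1, 0.7, -3.5]
opening: 0.38
finger_force: 102.5
time: 7.5
eef_pos: [0.558, 0.017, 0.0568]
tcp_rot: [0.999, 0.052, 0.0, 0.0]
contact_force: [-2.6, -0.2, 0.2]
opening: 0.376
finger_force: 103.1
```

```bash
python3 -m handwheel '[0.01,0.001,0,0,0,0,0.01,0.001,0,0,0,0,0,0,0,0,0,0]'
python3 -m handwheel '[0.01,0.001,0,0,0,0,0.01,0.001,0,0,0,0,0,0,0,0,0,0]'
```

```text
time: 7.75
eef_pos: [0.561, 0.0173, 0.0567]
tcp_rot: [0.999, 0.052, 0.0, -0.0]
contact_force: [-2.1, -0.7, -1.1]
opening: 0.384
finger_force: 67.4
time: 8.0
eef_pos: [0.564, 0.0176, 0.0568]
tcp_rot: [0.999, 0.052, 0.0, -0.0]
contact_force: [-3.2, 0.2, 1.6]
opening: 0.38
finger_force: 99.8
```

```bash
for i in 1; do python3 -m handwheel '[0.01,0.001,0,0,0,0,0.01,0.001,0,0,0,0,0,0,0,0,0,0]'; done
python3 -m handwheel '[0.01,0.001,0,0,0,0,0,0,0,0,0,0]'
python3 -m handwheel '[0.01,0.001,0,0,0,0,0,0,0,0,0,0]'
```

```text
time: 8.25
eef_pos: [0.5669, 0.0179, 0.0568]
tcp_rot: [0.999, 0.052, 0.0, 0.0]
contact_force: [-3.6, -0.2, 2.6]
opening: 0.376
finger_force: 99.9
time: 8.42
eef_pos: [0.5683, 0.018, 0.0568]
tcp_rot: [0.999, 0.053, 0.0, 0.0]
contact_force: [-4.0, -1.0, 3.2]
opening: 0.38
finger_force: 99.9
time: 8.58
eef_pos: [0.5688, 0.0181, 0.0568]
tcp_rot: [0.999, 0.053, -0.002, 0.0]
contact_force: [-8.6, -1.7, 6.9]
opening: 0.376
finger_force: 100.3
```

```bash
python3 -m handwheel '[0.008,0.0008,0,0,0,0,0,0,0,0,0,0]'
python3 -m handwheel '[0.008,0.0008,0,0,0,0,0,0,0,0,0,0]'
```

```text
time: 8.75
eef_pos: [0.5688, 0.0181, 0.0568]
tcp_rot: [0.999, 0.053, -0.003, 0.0]
contact_force: [-12.7, -1.9, 9.8]
opening: 0.374
finger_force: 100.8
time: 8.92
eef_pos: [0.569, 0.0181, 0.0569]
tcp_rot: [0.999, 0.053, -0.005, 0.0]
contact_force: [-16.5, -2.4, 13.1]
opening: 0.375
finger_force: 101.2
```

```bash
python3 -m handwheel '[-0.012,-0.0012,0,0,0,0,0,0,0,0,0,0,0,0,0,0,0,0,0,0,0,0,0,0,0,0,0,0,0,0]' 0.8
python3 -m handwheel '[0,0,0.15,0,0,0,0,0,0.15,0,0,0,0,0,0.2,0,0,0,0,0,0.2,0,0,0,0,0,0,0,0,0]'
python3 -m handwheel '[-0.15,0.16,0,0,0,0,-0.15,0.16,0,0,0,0,-0.15,0.16,0,0,0,0,0,0,0,0,0,0,0,0,0,0,0,0]' 0 40
python3 - <<'E'
from h import *
p,d,c=cam("wrist");np.savez("w4",p=p,d=d,**{k:np.array(v) for k,v in c.items()}); cv2.imwrite("pics/w4.png",p)
s=ctrl.get_state(); print(s["time"],s["eef_pos"],s["tcp_rot"],s["contact_force"])
E
```

```text
time: 9.33
eef_pos: [0.5709, 0.0182, 0.0567]
tcp_rot: [0.999, 0.052, 0.001, 0.0]
contact_force: [-0.0, 1.3, -0.2]
opening: 0.804
finger_force: 0.0
time: 9.75
eef_pos: [0.5746, 0.0178, 0.169]
tcp_rot: [0.999, 0.053, 0.007, 0.001]
contact_force: [0.8, -0.4, 0.8]
opening: 0.799
finger_force: 0.0
time: 10.17
eef_pos: [0.502, 0.0912, 0.1612]
tcp_rot: [0.999, 0.054, 0.0, 0.0]
contact_force: [1.1, -0.2, 0.6]
opening: 0.087
finger_force: 0.0
10.2167 [0.5029601  0.09048569 0.16157019] [9.98590357e-01 5.30749792e-02 5.64624058e-04 1.65944094e-04] [ 1.0654494  -0.72022848  0.18224574]
```

View pics/w4.png

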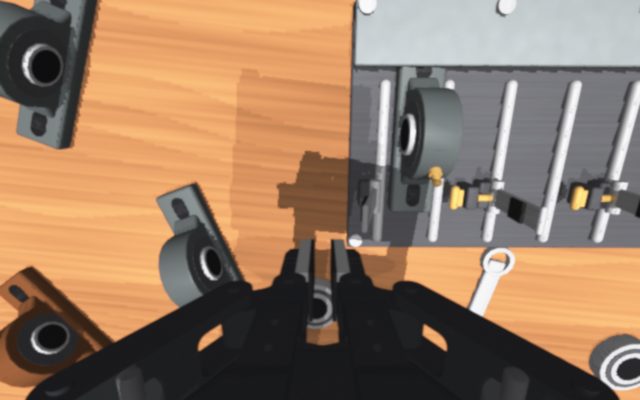

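The block sits between the guides of station 4 with its toe under the rail, and strap 4 stands at (370,205). Next I sweep the strap over and press it.

```bash
python3 -m handwheel '[0,0,-0.18,0,0,0,0,0,-0.18,0,0,0,0,0,-0.18,0,0,0,0,0,0,0,0,0,0,0,0,0,0,0]' 0 40
python3 -m handwheel '[0.0077,-0.0746,0,0,0,0,0.0077,-0.0746,0,0,0,0,0.0077,-0.0746,0,0,0,0,0.0077,-0.0746,0,0,0,0,0,0,0,0,0,0]'
python3 -m handwheel '[0.0077,-0.0746,0,0,0,0,0.0077,-0.0746,0,0,0,0,0,0,0,0,0,0]'
python3 - <<'E'
from h import *
p,d,c=cam("wrist"); cv2.imwrite("pics/w5.png",p)
s=ctrl.get_state(); print(s["time"],s["eef_pos"],s["tcp_rot"],s["contact_force"])
E
```

```text
time: 10.63
eef_pos: [0.5024, 0.0895, 0.0793]
tcp_rot: [0.999, 0.052, -0.002, -0.0]
contact_force: [0.8, 0.2, 0.7]
opening: -0.0
finger_force: 0.0
time: 11.05
eef_pos: [0.5085, 0.043, 0.0817]
tcp_rot: [0.999, 0.051, 0.001, 0.001]
contact_force: [1.1, 0.3, -0.6]
opening: 0.0
finger_force: 0.0
time: 11.3
eef_pos: [0.5101, 0.0212, 0.0808]
tcp_rot: [0.999, 0.052, 0.0, 0.0]
contact_force: [0.4, 0.0, -0.1]
opening: 0.002
finger_force: 0.0
11.35 [0.50989095 0.02196554 0.08066171] [9.98664505e-01 5.16640833e-02 1.36508685e-04 1.01564583e-04] [ 0.46797486  0.43651319 -0.37863465]
```

View pics/w5.png

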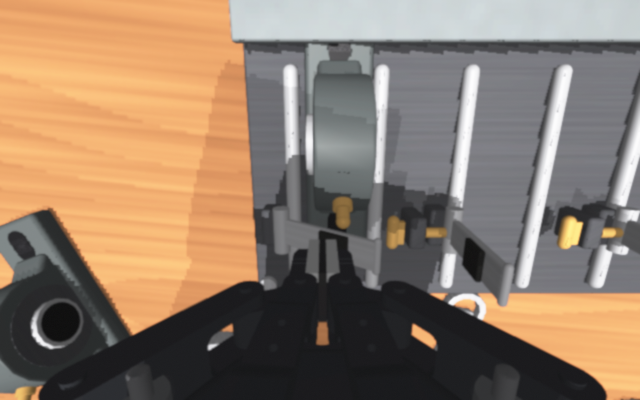

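The strap has swung over, from (275,230) to (380,255). I move over the thumb pad and press.

```bash
python3 -m handwheel '[0.0057,-0.055,0,0,0,0,0.0057,-0.055,0,0,0,0,0,0,-0.06,0,0,0,0,0,-0.06,0,0,0,0,0,0,0,0,0]'
python3 -m handwheel '[0,0,-0.02,0,0,0,0,0,-0.02,0,0,0,0,0,0,0,0,0]'
python3 -m handwheel '[0,0,-0.015,0,0,0,0,0,0,0,0,0]'
```

```text
time: 11.77
eef_pos: [0.5095, 0.0069, 0.0599]
tcp_rot: [0.999, 0.052, -0.002, -0.001]
contact_force: [-0.9, -0.5, -1.5]
opening: 0.002
finger_force: 0.0
time: 12.02
eef_pos: [0.5112, 0.0068, 0.0571]
tcp_rot: [0.999, 0.053, -0.001, -0.0]
contact_force: [-3.8, -0.8, 6.3]
opening: 0.003
finger_force: 2.6
time: 12.18
eef_pos: [0.5114, 0.0066, 0.0548]
tcp_rot: [0.999, 0.053, -0.0, 0.0]
contact_force: [-1.4, -0.6, 1.7]
opening: -0.001
finger_force: 1.1
```

```bash
python3 -m handwheel '[0,0,-0.02,0,0,0,0,0,0,0,0,0]'
python3 -m handwheel '[0,0,-0.015,0,0,0,0,0,0,0,0,0]'
python3 -m handwheel '[0,0,-0.015,0,0,0,0,0,0,0,0,0]'
```

```text
time: 12.35
eef_pos: [0.5121, 0.0066, 0.0524]
tcp_rot: [0.999, 0.053, 0.0, 0.0]
contact_force: [-2.4, -0.9, 7.8]
opening: 0.002
finger_force: 4.1
time: 12.52
eef_pos: [0.5124, 0.0066, 0.0522]
tcp_rot: [0.999, 0.053, -0.001, 0.0]
contact_force: [-8.0, 0.6, 21.0]
opening: 0.0
finger_force: 10.6
time: 12.68
eef_pos: [0.5125, 0.0066, 0.0519]
tcp_rot: [0.999, 0.053, -0.001, 0.0]
contact_force: [-13.5, 1.6, 33.7]
opening: 0.001
finger_force: 16.8
```

```bash
python3 -m handwheel '[0,0,0.15,0,0,0,0,0,0.25,0,0,0,0,0,0.25,0,0,0,0,0,0.16,0,0,0,0,0,0,0,0,0]'
python3 -m handwheel '[-0.093,0.209,0,0,0,0.0565,-0.093,0.209,0,0,0,0.0565,-0.093,0.209,0,0,0,0.0565,-0.093,0.209,0,0,0,0.0565,-0.093,0.209,0,0,0,0]' 1 100
python3 -m handwheel '[-0.093,0.209,0,0,0,0,0,0,0,0,0,0,0,0,0,0,0,0]'
python3 - <<'E'
from m import *
p,d,c=cam("wrist");np.savez("w6",p=p,d=d,**{k:np.array(v) for k,v in c.items()}); cv2.imwrite("pics/w6.png",p)
s=ctrl.get_state(); print(s["time"],s["eef_pos"],s["tcp_rot"],s["contact_force"])
W=cloud(d,c)
u,v=proj(c,[.465,.213,.015]); print(u,v); print(blk(W,p,u,v,130))
E
```

```text
time: 13.1
eef_pos: [0.5153, 0.0063, 0.1747]
tcp_rot: [0.999, 0.053, 0.006, 0.001]
contact_force: [0.4, -0.1, 1.2]
opening: -0.001
finger_force: 0.0
time: 13.52
eef_pos: [0.4402, 0.1646, 0.1668]
tcp_rot: [0.973, 0.229, -0.001, -0.0]
contact_force: [1.1, 0.8, 0.7]
opening: 0.709
finger_force: 0.0
time: 13.77
eef_pos: [0.4263, 0.1961, 0.1669]
tcp_rot: [0.973, 0.23, -0.001, -0.0]
contact_force: [-0.4, -0.9, 0.7]
opening: 0.997
finger_force: 0.0
13.8167 [0.42698296 0.19513535 0.16714934] [ 9.73432629e-01  2.28972688e-01 -6.43482963e-04  1.07066075e-04] [ 0.15165368  0.03364428 -0.66540345]
325.06750298705634 147.2901372700523
{'allc': array([427.4, 197.6, 138.4,  37.8,  26.3]), 'foot': array([427.4, 197.6, 138.4,  37.8,  26.3]), 'footz': np.float64(0.015312819891937465), 'topc': array([429. , 198.3,  68.5]), 'zmax': np.float64(0.072363371935758), 'n': 5228}
```

View pics/w6.png

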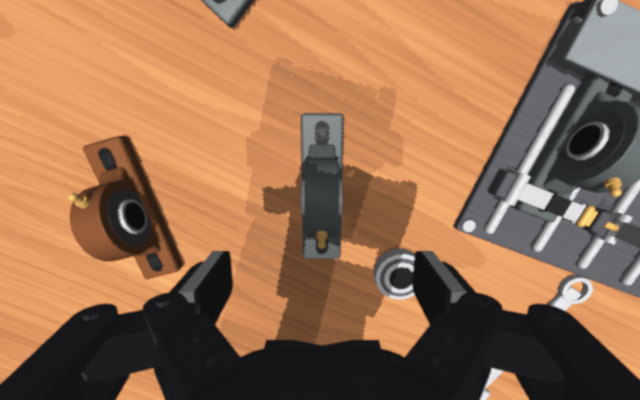

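Dark block A is at (322,185) between the jaws. Strap 4 is shut in its catch at (570,205). I grip A.

```bash
python3 -m handwheel '[0,0.01,-0.19,0,0,0,0,0,-0.19,0,0,0,0,0,-0.2,0,0,0,0,0,-0.2,0,0,0,0,0,-0.04,0,0,0]' 1 100
python3 -m handwheel '[0,0,0,0,0,0,0,0,0,0,0,0,0,0,0,0,0,0,0,0,0,0,0,0,0,0,0,0,0,0]' 0 100
python3 -m handwheel '[0,0,0,0,0,0,0,0,0,0,0,0,0,0,0,0,0,0]'
```

```text
time: 14.23
eef_pos: [0.4243, 0.1941, 0.0401]
tcp_rot: [0.974, 0.227, -0.005, -0.0]
contact_force: [-1.0, 0.6, 0.3]
opening: 1.003
finger_force: 0.0
time: 14.65
eef_pos: [0.4295, 0.1968, 0.0477]
tcp_rot: [0.974, 0.228, 0.002, -0.0]
contact_force: [-2.2, 1.1, 6.9]
opening: 0.379
finger_force: 101.7
time: 14.9
eef_pos: [0.4295, 0.1968, 0.0478]
tcp_rot: [0.974, 0.228, 0.002, -0.0]
contact_force: [-1.2, 0.7, 6.3]
opening: 0.373
finger_force: 101.9
```

```bash
python3 -m handwheel '[0,0,0.1,0,0,0,0,0,0.18,0,0,0,0,0,0.2,0,0,0,0,0,0.2,0,0,0,0,0,0.12,0,0,0]' 0 100
python3 -m handwheel '[0.0955,-0.239,0,0,0,-0.0566,0.0955,-0.239,0,0,0,-0.0566,0.0955,-0.239,0,0,0,-0.0566,0.0955,-0.239,0,0,0,-0.0566,0.0955,-0.239,0,0,0,0]'
python3 -m handwheel '[0.0955,-0.239,0,0,0,0,0.0955,-0.239,0,0,0,0,0.0955,-0.239,0,0,0,0,0,0,0,0,0,0,0,0,0,0,0,0]'
python3 - <<'E'
from h import *
p,d,c=cam("wrist"); cv2.imwrite("pics/w7.png",p)
s=ctrl.get_state(); print(s["time"],s["eef_pos"],s["tcp_rot"],s["contact_force"],s["finger_force"])
E
```

```text
time: 15.32
eef_pos: [0.4277, 0.1963, 0.1676]
tcp_rot: [0.974, 0.228, 0.001, 0.0]
contact_force: [0.8, 0.8, -6.7]
opening: 0.376
finger_force: 101.3
time: 15.73
eef_pos: [0.498, 0.0157, 0.164]
tcp_rot: [0.999, 0.051, -0.001, -0.0]
contact_force: [0.2, 0.8, -7.0]
opening: 0.375
finger_force: 101.7
time: 16.15
eef_pos: [0.5416, -0.0923, 0.164]
tcp_rot: [0.999, 0.05, -0.001, -0.001]
contact_force: [0.5, 1.1, -7.2]
opening: 0.376
finger_force: 102.5
16.2 [ 0.54090784 -0.09075373  0.16367967] [ 9.98682971e-01  5.12672993e-02 -1.75590998e-03 -9.50778294e-04] [-0.57659078  0.28019193 -8.10428662] 102.5111997127533
```

View pics/w7.png

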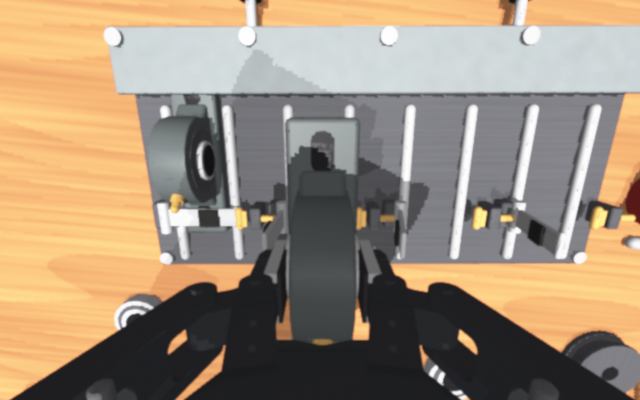

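```bash
python3 - <<'E'
from h import *
for f in ("w3","w7"):
    g=cv2.cvtColor(cv2.imread(f"pics/{f}.png"),7).astype(int)
    r=g[112:116,270:430].mean(0); w=np.where(r>150)[0]+270; print(f,"bars",w.tolist())
    r=g[128:134,270:380].mean(0); e=np.abs(np.diff(r)); print([(int(i)+270,int(r[i+1]-r[i])) for i in np.argsort(-e)[:8]])
E
```

```text
w3 bars [286, 287, 288, 289, 290, 291, 292, 293, 294, 295, 349, 350, 351, 352, 353, 354, 355, 356, 357, 409, 410, 411, 412, 413, 414, 415, 416, 417, 418, 419]
[(289, 17), (288, 16), (356, -16), (357, -15), (286, 15), (355, -14), (287, 13), (284, -12)]
w7 bars [283, 284, 285, 286, 287, 288, 289, 290, 291, 292, 345, 346, 347, 348, 349, 350, 351, 352, 353, 354, 405, 406, 407, 408, 409, 410, 411, 412, 413, 414, 415]
[(285, -36), (282, 25), (289, 22), (284, -22), (283, 19), (288, 17), (356, -17), (357, -16)]
```

```bash
python3 -m handwheel '[0,0.012,-0.15,0,0,0,0,0,-0.15,0,0,0,0,0,-0.15,0,0,0,0,0,-0.15,0,0,0,0,0,0,0,0,0]'
python3 -m handwheel '[0,0,-0.03,0,0,0,0,0,-0.02,0,0,0,0,0,0,0,0,0]'
python3 -m handwheel '[0,0,-0.015,0,0,0,0,0,-0.01,0,0,0,0,0,0,0,0,0]'
```

```text
time: 16.62
eef_pos: [0.539, -0.0858, 0.07]
tcp_rot: [0.999, 0.052, -0.003, -0.002]
contact_force: [3.1, 0.5, -9.7]
opening: 0.375
finger_force: 103.4
time: 16.87
eef_pos: [0.542, -0.0882, 0.0681]
tcp_rot: [0.999, 0.053, -0.0, -0.0]
contact_force: [-0.5, 1.3, -7.5]
opening: 0.376
finger_force: 102.5
time: 17.12
eef_pos: [0.5431, -0.0891, 0.0653]
tcp_rot: [0.999, 0.052, 0.001, 0.0]
contact_force: [0.6, -0.6, -7.7]
opening: 0.377
finger_force: 102.6
```

```bash
python3 -m handwheel '[0,0,-0.015,0,0,0,0,0,-0.012,0,0,0,0,0,0,0,0,0]'
python3 -m handwheel '[0,0,-0.012,0,0,0,0,0,-0.01,0,0,0,0,0,0,0,0,0]'
python3 -m handwheel '[0,0,-0.005,0,0,0,0,0,0,0,0,0]'
```

```text
time: 17.37
eef_pos: [0.5425, -0.0888, 0.0595]
tcp_rot: [0.999, 0.052, 0.001, 0.0]
contact_force: [0.3, -0.1, -7.1]
opening: 0.375
finger_force: 102.6
time: 17.62
eef_pos: [0.5421, -0.0889, 0.0578]
tcp_rot: [0.999, 0.052, -0.001, -0.0]
contact_force: [-4.4, 0.2, 3.0]
opening: 0.376
finger_force: 104.0
time: 17.78
eef_pos: [0.5421, -0.089, 0.0578]
tcp_rot: [0.999, 0.052, -0.001, -0.0]
contact_force: [-6.7, 1.1, 6.5]
opening: 0.376
finger_force: 104.7
```

```bash
python3 -m handwheel '[0,0,0.006,0,0,0,0.04,0.0041,0,0,0,0,0.04,0.0041,0,0,0,0,0.04,0.0041,0,0,0,0,0.04,0.0041,0,0,0,0]'
python3 -m handwheel '[0.02,0.002,0,0,0,0,0.02,0.002,0,0,0,0,0,0,0,0,0,0]'
python3 -m handwheel '[0.01,0.001,0,0,0,0,0.01,0.001,0,0,0,0,0,0,0,0,0,0]'
```

```text
time: 18.2
eef_pos: [0.5665, -0.0868, 0.0578]
tcp_rot: [0.999, 0.052, -0.001, 0.0]
contact_force: [-5.7, -0.7, 4.9]
opening: 0.375
finger_force: 104.1
time: 18.45
eef_pos: [0.5732, -0.0862, 0.0578]
tcp_rot: [0.999, 0.052, 0.0, 0.0]
contact_force: [-4.6, -1.1, 3.5]
opening: 0.376
finger_force: 104.2
time: 18.7
eef_pos: [0.5754, -0.0858, 0.0578]
tcp_rot: [0.999, 0.052, -0.0, 0.0]
contact_force: [-5.8, -1.0, 5.8]
opening: 0.376
finger_force: 104.1
```

```bash
python3 -m handwheel '[0.01,0.001,0,0,0,0,0,0,0,0,0,0]'
python3 -m handwheel '[0.01,0.001,0,0,0,0,0,0,0,0,0,0]'
python3 -m handwheel '[0.008,0.0008,0,0,0,0,0,0,0,0,0,0]'
```

```text
time: 18.87
eef_pos: [0.5768, -0.0857, 0.0578]
tcp_rot: [0.999, 0.052, -0.0, 0.0]
contact_force: [-6.9, -0.9, 6.2]
opening: 0.376
finger_force: 104.1
time: 19.03
eef_pos: [0.5778, -0.0856, 0.0578]
tcp_rot: [0.999, 0.052, -0.001, 0.0]
contact_force: [-7.8, -1.0, 7.3]
opening: 0.375
finger_force: 104.4
time: 19.2
eef_pos: [0.5778, -0.0855, 0.0578]
tcp_rot: [0.999, 0.053, -0.003, 0.0]
contact_force: [-13.1, -1.4, 10.5]
opening: 0.374
finger_force: 104.9
```

```bash
python3 -m handwheel '[0.007,0.0007,0,0,0,0,0,0,0,0,0,0]'
```

```text
time: 19.37
eef_pos: [0.5779, -0.0855, 0.0578]
tcp_rot: [0.999, 0.053, -0.004, 0.0]
contact_force: [-16.4, -2.4, 13.8]
opening: 0.377
finger_force: 105.2
```

```bash
python3 -m handwheel '[-0.012,-0.0012,0,0,0,0,0,0,0,0,0,0,0,0,0,0,0,0,0,0,0,0,0,0,0,0,0,0,0,0]' 0.8
python3 -m handwheel '[0,0,0.15,0,0,0,0,0,0.15,0,0,0,0,0,0.2,0,0,0,0,0,0.2,0,0,0,0,0,0,0,0,0]'
python3 -m handwheel '[-0.144,0.149,0,0,0,0,-0.144,0.149,0,0,0,0,-0.144,0.149,0,0,0,0,0,0,0,0,0,0,0,0,0,0,0,0]' 0 40
python3 -m handwheel '[0,0,0,0,0,0]'
python3 -m handwheel '[0,0,-0.18,0,0,0,0,0,-0.18,0,0,0,0,0,-0.18,0,0,0,0,0,0,0,0,0,0,0,0,0,0,0]'
python3 -m handwheel '[0.0073,-0.0708,0,0,0,0,0.0073,-0.0708,0,0,0,0,0.0073,-0.0708,0,0,0,0,0.0073,-0.0708,0,0,0,0,0.0073,-0.0708,0,0,0,0]'
python3 -m handwheel '[0.0073,-0.0708,0,0,0,0,0,0,0,0,0,0,0,0,0,0,0,0]'
python3 - <<'E'
from h import *
p,d,c=cam("wrist"); cv2.imwrite("pics/w8.png",p)
s=ctrl.get_state(); print(s["time"],s["eef_pos"],s["tcp_rot"],s["contact_force"])
E
```

```text
time: 19.78
eef_pos: [0.5793, -0.0851, 0.0569]
tcp_rot: [0.999, 0.052, 0.001, 0.0]
contact_force: [-0.3, -0.4, 0.5]
opening: 0.799
finger_force: 0.0
time: 20.2
eef_pos: [0.5829, -0.0862, 0.1693]
tcp_rot: [0.999, 0.052, 0.006, 0.002]
contact_force: [1.6, 0.2, 1.3]
opening: 0.798
finger_force: 0.0
time: 20.62
eef_pos: [0.5132, -0.017, 0.1614]
tcp_rot: [0.999, 0.053, 0.0, 0.0]
contact_force: [-0.1, -0.6, 0.1]
opening: 0.087
finger_force: 0.0
time: 20.7
eef_pos: [0.5146, -0.0182, 0.1621]
tcp_rot: [0.999, 0.052, 0.001, 0.0]
contact_force: [0.8, -0.3, -0.2]
opening: -0.0
finger_force: 0.0
time: 21.12
eef_pos: [0.5136, -0.0186, 0.0796]
tcp_rot: [0.999, 0.052, -0.002, -0.0]
contact_force: [-0.2, -0.5, 1.1]
opening: -0.003
finger_force: 0.0
time: 21.53
eef_pos: [0.5202, -0.0729, 0.082]
tcp_rot: [0.999, 0.052, 0.001, 0.0]
contact_force: [-0.8, 0.2, 0.0]
opening: -0.0
finger_force: 0.3
time: 21.78
eef_pos: [0.5206, -0.0827, 0.081]
tcp_rot: [0.999, 0.051, 0.0, 0.0]
contact_force: [0.7, 0.4, -0.3]
opening: -0.001
finger_force: 0.0
21.8333 [ 0.52039354 -0.08213094  0.08078794] [ 9.98659479e-01  5.17612600e-02 -9.30097573e-05 -8.65242614e-05] [ 0.44086776  0.25883238 -0.36206015]
```

View pics/w8.png

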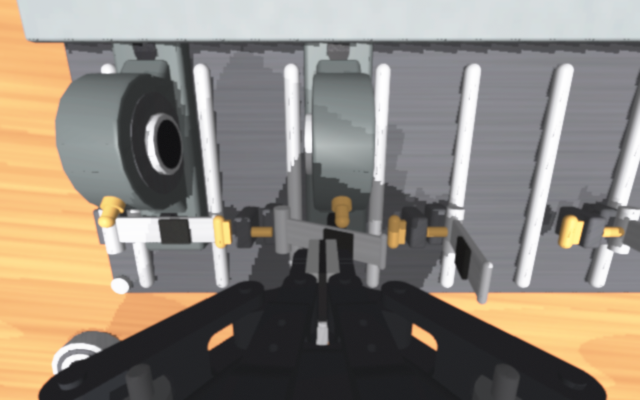

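Strap 4 is shut at (165,230). Strap 3 has fallen across block A's foot, up to the catch at (395,232). I press its pad.

```bash
python3 -m handwheel '[0.0057,-0.055,0,0,0,0,0.0057,-0.055,0,0,0,0,0,0,-0.06,0,0,0,0,0,-0.06,0,0,0,0,0,0,0,0,0]'
python3 -m handwheel '[0,0,-0.02,0,0,0,0,0,-0.02,0,0,0,0,0,0,0,0,0]'
python3 -m handwheel '[0,0,-0.015,0,0,0,0,0,0,0,0,0]'
python3 -m handwheel '[0,0,-0.02,0,0,0,0,0,0,0,0,0]'
python3 -m handwheel '[0,0,-0.012,0,0,0,0,0,0,0,0,0]'
```

```text
time: 22.25
eef_pos: [0.5204, -0.0977, 0.0602]
tcp_rot: [0.999, 0.052, -0.002, -0.001]
contact_force: [-0.4, 0.9, -0.8]
opening: 0.003
finger_force: 0.0
time: 22.5
eef_pos: [0.5221, -0.0981, 0.0572]
tcp_rot: [0.999, 0.052, -0.001, -0.0]
contact_force: [-1.6, 0.4, 3.1]
opening: -0.002
finger_force: 1.4
time: 22.67
eef_pos: [0.5224, -0.0982, 0.0549]
tcp_rot: [0.999, 0.052, 0.0, 0.0]
contact_force: [-0.6, -0.1, -0.2]
opening: 0.0
finger_force: 0.1
time: 22.83
eef_pos: [0.5229, -0.0984, 0.0525]
tcp_rot: [0.999, 0.052, 0.0, 0.0]
contact_force: [-1.8, -1.3, 5.7]
opening: 0.003
finger_force: 3.2
time: 23.0
eef_pos: [0.523, -0.0984, 0.0523]
tcp_rot: [0.999, 0.052, -0.0, -0.0]
contact_force: [-7.2, 2.7, 16.6]
opening: -0.005
finger_force: 8.1
```

```bash
python3 -m handwheel '[0,0,0.15,0,0,0,0,0,0.25,0,0,0,0,0,0.25,0,0,0,0,0,0.16,0,0,0,0,0,0,0,0,0]'
python3 -m handwheel '[0.0406,0.2545,0,0,0,-0.0627,0.0406,0.2545,0,0,0,-0.0627,0.0406,0.2545,0,0,0,-0.0627,0.0406,0.2545,0,0,0,-0.0627,0.0406,0.2545,0,0,0,0]' 1 100
python3 -m handwheel '[0.0406,0.2545,0,0,0,0,0.0406,0.2545,0,0,0,0,0.0406,0.2545,0,0,0,0,0.0406,0.2545,0,0,0,0,0.0406,0.2545,0,0,0,0]'
python3 -m handwheel '[0.0406,0.2545,0,0,0,0,0,0,0,0,0,0,0,0,0,0,0,0]'
python3 - <<'E'
from m import *
p,d,c=cam("wrist"); cv2.imwrite("pics/w9.png",p)
s=ctrl.get_state(); print(s["time"],s["eef_pos"],s["tcp_rot"],s["contact_force"])
W=cloud(d,c)
u,v=proj(c,[.63,.31,.015]); print(u,v); print(blk(W,p,u,v,130))
E
```

```text
time: 23.42
eef_pos: [0.5259, -0.0994, 0.1778]
tcp_rot: [0.999, 0.052, 0.006, 0.003]
contact_force: [0.9, -0.6, -0.1]
opening: 0.003
finger_force: 0.0
time: 23.83
eef_pos: [0.5522, 0.0945, 0.17]
tcp_rot: [0.989, -0.146, -0.0, -0.0]
contact_force: [0.5, 0.2, 0.4]
opening: 0.708
finger_force: 0.0
time: 24.25
eef_pos: [0.5826, 0.2855, 0.1696]
tcp_rot: [0.99, -0.144, -0.001, 0.0]
contact_force: [0.7, 0.3, 0.9]
opening: 1.001
finger_force: 0.0
time: 24.5
eef_pos: [0.5884, 0.3237, 0.1693]
tcp_rot: [0.99, -0.143, -0.001, 0.0]
contact_force: [0.6, -0.0, -0.9]
opening: 0.995
finger_force: 0.0
24.55 [0.58840069 0.32223537 0.16939784] [ 9.89662631e-01 -1.43410231e-01 -9.73818333e-04  6.59253680e-04] [-0.23463088  0.37726018  0.60200309]
323.9917396164734 144.80091037601488
{'allc': array([589. , 326. , 137.7,  37.7, -16.3]), 'foot': array([589. , 326. , 137.7,  37.7, -16.3]), 'footz': np.float64(0.015412762445709828), 'topc': array([590.4, 325.2,  68.6]), 'zmax': np.float64(0.07223212423091335), 'n': 5565}
```

View pics/w9.png

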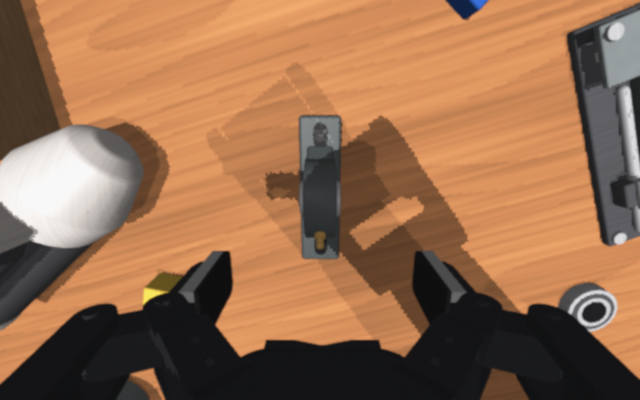

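Block B is at (321,190) between the jaws. The yellow carton at (160,290) is near the left finger, so I check the clearance.

```bash
python3 - <<'E'
from h import *
S=np.load("d_scene.npz"); W=cloud(S["d"],imaging.get_calibration("scene")); p=S["p"].astype(int)
m=(p[...,2]>170)&(p[...,1]>170)&(p[...,0]<110)&(W[...,2]>.02)&(W[...,2]<.05); Q=W[m]; Q=Q[np.linalg.norm(Q[:,:2]-np.median(Q[:,:2],0),axis=1)<.08]
b=cv2.boxPoints(cv2.minAreaRect(Q[:,:2].astype(np.float32)))-np.array([.5885,.3232]); a=np.radians(-16.3)
print(len(Q),np.round(b@np.array([[np.cos(a),-np.sin(a)],[np.sin(a),np.cos(a)]])*1000))
E
```

```text
20 [[-171.  132.]
 [-154.   97.]
 [ -77.  134.]
 [ -94.  169.]]
```

The carton is at least 97 mm sideways from the jaws' centre, so it is clear.

```bash
python3 -m handwheel '[0,0.01,-0.2,0,0,0,0,0,-0.2,0,0,0,0,0,-0.2,0,0,0,0,0,-0.2,0,0,0,0,0,-0.035,0,0,0]' 0.85 100
python3 -m handwheel '[0,0,0,0,0,0,0,0,0,0,0,0,0,0,0,0,0,0,0,0,0,0,0,0,0,0,0,0,0,0]' 0 100
python3 -m handwheel '[0,0,0,0,0,0,0,0,0,0,0,0]'
```

```text
time: 24.97
eef_pos: [0.5849, 0.3198, 0.0389]
tcp_rot: [0.989, -0.145, -0.005, 0.003]
contact_force: [-0.4, -0.2, -0.9]
opening: 0.85
finger_force: 0.0
time: 25.38
eef_pos: [0.5913, 0.3239, 0.0496]
tcp_rot: [0.99, -0.144, 0.003, -0.001]
contact_force: [0.7, 0.7, 5.2]
opening: 0.372
finger_force: 101.2
time: 25.55
eef_pos: [0.5914, 0.3239, 0.0496]
tcp_rot: [0.99, -0.144, 0.003, -0.001]
contact_force: [1.4, -0.2, 6.9]
opening: 0.373
finger_force: 101.3
```

```bash
python3 -m handwheel '[0,0,0.1,0,0,0,0,0,0.18,0,0,0,0,0,0.2,0,0,0,0,0,0.2,0,0,0,0,0,0.14,0,0,0]' 0 100
python3 -m handwheel '[-0.018,-0.2464,0,0,0,0.0624,-0.018,-0.2464,0,0,0,0.0624,-0.018,-0.2464,0,0,0,0.0624,-0.018,-0.2464,0,0,0,0.0624,-0.018,-0.2464,0,0,0,0]'
python3 -m handwheel '[-0.018,-0.2464,0,0,0,0,-0.018,-0.2464,0,0,0,0,-0.018,-0.2464,0,0,0,0,-0.018,-0.2464,0,0,0,0,-0.018,-0.2464,0,0,0,0]'
python3 -m handwheel '[-0.018,-0.2464,0,0,0,0,-0.018,-0.2464,0,0,0,0,-0.018,-0.2464,0,0,0,0,-0.018,-0.2464,0,0,0,0,0,0,0,0,0,0]'
python3 -m handwheel '[0,0,0,0,0,0,0,0,0,0,0,0]'
python3 - <<'E'
from h import *
p,d,c=cam("wrist"); cv2.imwrite("pics/w10.png",p)
s=ctrl.get_state(); print(s["time"],s["eef_pos"],s["tcp_rot"],s["contact_force"],s["finger_force"])
f="w10"
g=cv2.cvtColor(p,cv2.COLOR_BGR2GRAY).astype(int)
r=g[112:116,150:520].mean(0); w=np.where(r>150)[0]+150; print(f,"bars",w.tolist())
r=g[128:134,270:380].mean(0); e=np.abs(np.diff(r)); print([(int(i)+270,int(r[i+1]-r[i])) for i in np.argsort(-e)[:8]])
E
```

```text
time: 25.97
eef_pos: [0.5884, 0.3229, 0.1703]
tcp_rot: [0.99, -0.144, -0.001, 0.0]
contact_force: [1.4, 0.4, -7.6]
opening: 0.375
finger_force: 101.2
time: 26.38
eef_pos: [0.573, 0.1368, 0.1671]
tcp_rot: [0.999, 0.053, -0.002, 0.0]
contact_force: [0.7, 0.2, -8.3]
opening: 0.372
finger_force: 101.5
time: 26.8
eef_pos: [0.5597, -0.0476, 0.1673]
tcp_rot: [0.999, 0.051, -0.002, -0.001]
contact_force: [2.1, 0.6, -8.1]
opening: 0.374
finger_force: 101.5
time: 27.22
eef_pos: [0.5495, -0.2005, 0.1681]
tcp_rot: [0.999, 0.049, -0.001, 0.002]
contact_force: [0.2, 0.4, -7.6]
opening: 0.371
finger_force: 102.4
time: 27.38
eef_pos: [0.5499, -0.1935, 0.1674]
tcp_rot: [0.999, 0.051, -0.002, -0.001]
contact_force: [0.1, 0.4, -7.8]
opening: 0.373
finger_force: 102.4
27.4333 [ 0.55019931 -0.19295404  0.16762279] [ 0.99867615  0.0514047  -0.0014511  -0.00118561] [-0.02337392  0.20016221 -7.28561058] 102.36650705337524
w10 bars [167, 168, 169, 170, 171, 172, 214, 215, 216, 217, 218, 228, 229, 230, 231, 232, 233, 234, 235, 236, 237, 288, 289, 290, 291, 292, 293, 294, 295, 296, 297, 349, 350, 351, 352, 353, 354, 355, 356, 357, 358, 409, 410, 411, 412, 413, 414, 415, 416, 417, 418, 419, 470, 471, 472, 473, 474, 475, 476, 477, 478, 479, 480, 502, 503, 504, 505, 506, 507, 508, 509, 510, 511, 512, 513, 514, 515, 516, 517, 518, 519]
[(287, 19), (286, 18), (288, 18), (355, -17), (356, -17), (354, -16), (289, 13), (358, 10)]
```

View pics/w10.png

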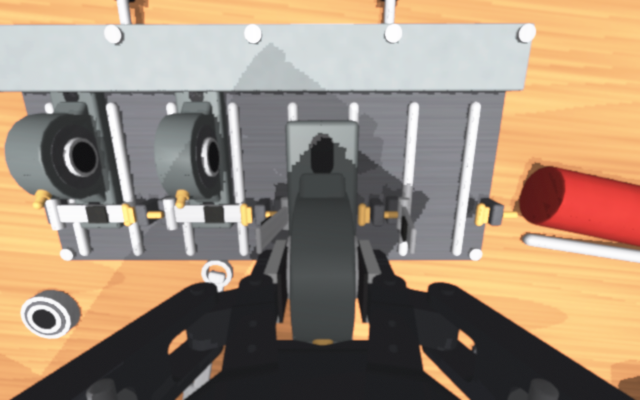

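The foot centre is at column 321.5 and the bars' centre at 323, about 1 mm off. Straps 3 and 4 are visibly caught at (240,213) and (125,213). I lower it with a small correction.

```bash
python3 -m handwheel '[0,-0.005,-0.15,0,0,0,0,0,-0.15,0,0,0,0,0,-0.15,0,0,0,0,0,-0.15,0,0,0,0,0,0,0,0,0]'
python3 -m handwheel '[0,0,-0.03,0,0,0,0,0,-0.02,0,0,0,0,0,0,0,0,0]'
python3 -m handwheel '[0,0,-0.02,0,0,0,0,0,-0.01,0,0,0,0,0,0,0,0,0]'
python3 -m handwheel '[0,0,-0.015,0,0,0,0,0,0,0,0,0]'
```

```text
time: 27.85
eef_pos: [0.5474, -0.1911, 0.073]
tcp_rot: [0.999, 0.052, -0.005, -0.003]
contact_force: [-2.1, 1.9, -9.2]
opening: 0.37
finger_force: 102.0
time: 28.1
eef_pos: [0.5523, -0.1949, 0.0727]
tcp_rot: [0.999, 0.052, 0.001, 0.001]
contact_force: [-0.4, 0.3, -7.1]
opening: 0.377
finger_force: 102.3
time: 28.35
eef_pos: [0.5516, -0.1952, 0.0675]
tcp_rot: [0.999, 0.051, 0.0, 0.0]
contact_force: [0.9, 0.4, -8.0]
opening: 0.369
finger_force: 102.3
time: 28.52
eef_pos: [0.5513, -0.1951, 0.0647]
tcp_rot: [0.999, 0.051, -0.0, -0.0]
contact_force: [-0.1, -0.4, -8.1]
opening: 0.373
finger_force: 102.3
```

```bash
python3 -m handwheel '[0,0.008,-0.01,0,0,0,0,0,-0.01,0,0,0,0,0,0,0,0,0]'
python3 -m handwheel '[0,0,-0.01,0,0,0,0,0,-0.005,0,0,0,0,0,0,0,0,0]'
```

```text
time: 28.77
eef_pos: [0.5511, -0.1936, 0.0613]
tcp_rot: [0.999, 0.051, -0.0, -0.0]
contact_force: [0.3, 0.1, -8.6]
opening: 0.372
finger_force: 102.3
time: 29.02
eef_pos: [0.5515, -0.1939, 0.0598]
tcp_rot: [0.999, 0.051, 0.0, 0.0]
contact_force: [-0.6, 0.2, -7.3]
opening: 0.375
finger_force: 102.6
```

```bash
python3 -m handwheel '[0,0,-0.006,0,0,0,0,0,0,0,0,0]'
python3 -m handwheel '[0.04,0.0041,0,0,0,0,0.04,0.0041,0,0,0,0,0.04,0.0041,0,0,0,0,0.04,0.0041,0,0,0,0,0,0,0,0,0,0]'
python3 -m handwheel '[0.02,0.002,0,0,0,0,0.01,0.001,0,0,0,0,0,0,0,0,0,0]'
python3 -m handwheel '[0.01,0.001,0,0,0,0,0.01,0.001,0,0,0,0,0,0,0,0,0,0]'
```

```text
time: 29.18
eef_pos: [0.5517, -0.194, 0.0596]
tcp_rot: [0.999, 0.051, 0.0, 0.0]
contact_force: [-2.8, 1.0, -0.3]
opening: 0.377
finger_force: 103.1
time: 29.6
eef_pos: [0.5776, -0.1918, 0.0595]
tcp_rot: [0.999, 0.051, 0.002, 0.001]
contact_force: [0.9, 0.1, -0.5]
opening: 0.374
finger_force: 103.5
time: 29.85
eef_pos: [0.5804, -0.1914, 0.0595]
tcp_rot: [0.999, 0.051, 0.0, 0.0]
contact_force: [-4.7, -0.7, 4.4]
opening: 0.372
finger_force: 103.9
time: 30.1
eef_pos: [0.5831, -0.191, 0.0595]
tcp_rot: [0.999, 0.051, -0.0, 0.0]
contact_force: [-4.9, -0.5, 5.5]
opening: 0.372
finger_force: 103.9
```

```bash
python3 -m handwheel '[0.01,0.001,0,0,0,0,0.01,0.001,0,0,0,0,0,0,0,0,0,0]'
python3 -m handwheel '[0.01,0.001,0,0,0,0,0,0,0,0,0,0]'
python3 -m handwheel '[0.01,0.001,0,0,0,0,0,0,0,0,0,0]'
```

```text
time: 30.35
eef_pos: [0.586, -0.1907, 0.0595]
tcp_rot: [0.999, 0.051, -0.0, 0.0]
contact_force: [-5.5, 0.1, 4.6]
opening: 0.371
finger_force: 103.9
time: 30.52
eef_pos: [0.5875, -0.1906, 0.0595]
tcp_rot: [0.999, 0.051, -0.0, 0.0]
contact_force: [-5.6, -0.2, 4.4]
opening: 0.373
finger_force: 103.8
time: 30.68
eef_pos: [0.589, -0.1904, 0.0595]
tcp_rot: [0.999, 0.051, -0.0, 0.0]
contact_force: [-5.3, 0.2, 5.3]
opening: 0.375
finger_force: 103.8
```

```bash
python3 -m handwheel '[0.008,0.0008,0,0,0,0,0,0,0,0,0,0]'
python3 -m handwheel '[0.006,0.0006,0,0,0,0,0,0,0,0,0,0]'
```

```text
time: 30.85
eef_pos: [0.5901, -0.1903, 0.0595]
tcp_rot: [0.999, 0.051, -0.0, 0.0]
contact_force: [-5.6, -0.2, 4.5]
opening: 0.368
finger_force: 103.9
time: 31.02
eef_pos: [0.5901, -0.1903, 0.0595]
tcp_rot: [0.999, 0.051, -0.002, 0.0]
contact_force: [-9.6, 0.4, 6.7]
opening: 0.371
finger_force: 104.3
```

```bash
python3 -m handwheel '[0.008,0.0008,0,0,0,0,0,0,0,0,0,0]'
python3 -m handwheel '[0.006,0.0006,0,0,0,0,0,0,0,0,0,0]'
```

```text
time: 31.18
eef_pos: [0.5902, -0.1903, 0.0596]
tcp_rot: [0.999, 0.052, -0.003, -0.0]
contact_force: [-13.4, -1.4, 9.6]
opening: 0.376
finger_force: 104.6
time: 31.35
eef_pos: [0.5903, -0.1903, 0.0596]
tcp_rot: [0.999, 0.052, -0.004, -0.0]
contact_force: [-16.6, -1.8, 11.5]
opening: 0.368
finger_force: 104.8
```

```bash
python3 -m handwheel '[-0.012,-0.0012,0,0,0,0,0,0,0,0,0,0,0,0,0,0,0,0,0,0,0,0,0,0,0,0,0,0,0,0]' 0.8
python3 -m handwheel '[0,0,0.15,0,0,0,0,0,0.15,0,0,0,0,0,0.2,0,0,0,0,0,0.2,0,0,0,0,0,0,0,0,0]'
python3 -m handwheel '[-0.148,0.15,0,0,0,0,-0.148,0.15,0,0,0,0,-0.148,0.15,0,0,0,0,0,0,0,0,0,0,0,0,0,0,0,0]' 0 40
python3 -m handwheel '[0,0,0,0,0,0]'
python3 -m handwheel '[0,0,-0.18,0,0,0,0,0,-0.18,0,0,0,0,0,-0.18,0,0,0,0,0,0,0,0,0,0,0,0,0,0,0]'
python3 -m handwheel '[0.0073,-0.0708,0,0,0,0,0.0073,-0.0708,0,0,0,0,0.0073,-0.0708,0,0,0,0,0.0073,-0.0708,0,0,0,0,0.0073,-0.0708,0,0,0,0]'
python3 -m handwheel '[0.0073,-0.0708,0,0,0,0,0,0,0,0,0,0,0,0,0,0,0,0]'
python3 -m handwheel '[0.0057,-0.055,0,0,0,0,0.0057,-0.055,0,0,0,0,0,0,-0.06,0,0,0,0,0,-0.06,0,0,0,0,0,0,0,0,0]'
```

```text
time: 31.77
eef_pos: [0.5919, -0.1897, 0.0587]
tcp_rot: [0.999, 0.051, 0.0, 0.0]
contact_force: [0.3, 0.5, -0.5]
opening: 0.795
finger_force: 0.0
time: 32.18
eef_pos: [0.5953, -0.1914, 0.1715]
tcp_rot: [0.999, 0.051, 0.006, 0.003]
contact_force: [1.6, 0.0, 1.5]
opening: 0.801
finger_force: 0.0
time: 32.6
eef_pos: [0.5239, -0.1211, 0.1631]
tcp_rot: [0.999, 0.052, -0.0, -0.0]
contact_force: [0.5, -1.0, 1.5]
opening: 0.091
finger_force: 0.0
time: 32.68
eef_pos: [0.5255, -0.1225, 0.164]
tcp_rot: [0.999, 0.051, 0.001, 0.0]
contact_force: [0.2, -1.1, -0.2]
opening: -0.002
finger_force: 0.0
time: 33.1
eef_pos: [0.5246, -0.1227, 0.0814]
tcp_rot: [0.999, 0.051, -0.001, -0.001]
contact_force: [0.7, -0.4, 0.7]
opening: -0.001
finger_force: 0.0
time: 33.52
eef_pos: [0.5309, -0.1773, 0.0838]
tcp_rot: [0.999, 0.051, 0.001, 0.001]
contact_force: [0.4, 0.7, 0.6]
opening: 0.002
finger_force: 0.5
time: 33.77
eef_pos: [0.5313, -0.187, 0.0827]
tcp_rot: [0.999, 0.05, 0.0, 0.0]
contact_force: [0.9, -0.5, -0.4]
opening: -0.002
finger_force: 0.0
time: 34.18
eef_pos: [0.5313, -0.2015, 0.0618]
tcp_rot: [0.999, 0.051, -0.002, -0.001]
contact_force: [0.6, 0.2, -1.1]
opening: 0.002
finger_force: 0.0
```

```bash
python3 -m handwheel '[0,0,-0.02,0,0,0,0,0,-0.02,0,0,0,0,0,0,0,0,0]'
python3 -m handwheel '[0,0,-0.02,0,0,0,0,0,0,0,0,0]'
python3 -m handwheel '[0,0,-0.02,0,0,0,0,0,0,0,0,0]'
python3 -m handwheel '[0,0,-0.012,0,0,0,0,0,0,0,0,0]'
```

```text
time: 34.43
eef_pos: [0.5329, -0.2022, 0.0583]
tcp_rot: [0.999, 0.051, -0.0, -0.0]
contact_force: [0.2, -0.2, -0.2]
opening: -0.002
finger_force: 0.0
time: 34.6
eef_pos: [0.5334, -0.2026, 0.0569]
tcp_rot: [0.999, 0.051, -0.0, 0.0]
contact_force: [-2.0, 1.0, 4.0]
opening: -0.0
finger_force: 2.6
time: 34.77
eef_pos: [0.5332, -0.2026, 0.0531]
tcp_rot: [0.999, 0.051, 0.0, 0.0]
contact_force: [-0.4, -0.1, -0.4]
opening: -0.002
finger_force: 0.0
time: 34.93
eef_pos: [0.5335, -0.2027, 0.0524]
tcp_rot: [0.999, 0.051, 0.0, 0.0]
contact_force: [-3.9, 1.2, 9.1]
opening: 0.002
finger_force: 4.5
```

```bash
python3 -m handwheel '[0,0,-0.01,0,0,0,0,0,0,0,0,0]'
python3 -m handwheel '[0,0,0.15,0,0,0,0,0,0.25,0,0,0,0,0,0.25,0,0,0,0,0,0.2,0,0,0,0,0,0.2,0,0,0]'
python3 -m handwheel '[-0.15,0.1,0.1,0,0,0,-0.15,0.1,0.1,0,0,0,0,0,0,0,0,0,0,0,0,0,0,0,0,0,0,0,0,0]'
python3 - <<'E'
from h import *
p,d,c=cam("wrist"); cv2.imwrite("pics/w11.png",cv2.resize(p,(800,500)))
s=ctrl.get_state(); print(s["time"],s["eef_pos"],s["contact_force"])
q,d2,c2=cam("scene"); cv2.imwrite("pics/s2.png",cv2.resize(q[60:330,180:460],None,fx=2.2,fy=2.2,interpolation=cv2.INTER_CUBIC))
W=cloud(d,c); th=np.radians(5.93); e=np.array([np.cos(th),np.sin(th)]); n=np.array([-e[1],e[0]])
a=W[...,:2]@e-.5664; b=W[...,:2]@n+.1954
for i,y in zip((2,3,4),(-.0525,.0525,.1575)):
    for yy in np.arange(-20,36,8)/1000:
        pass
    m=(abs(b-y)<.03)&(a>-.062)&(a<-.050)&(W[...,2]>.022); k=m&(abs(b-y)<.015); print(i,"strap z med",np.median(W[k][:,2]).round(4), "z right",np.median(W[m&(b<y-.012)][:,2]).round(4),"z left",np.median(W[m&(b>y+.012)][:,2]).round(4))
E
```

```text
time: 35.1
eef_pos: [0.5336, -0.2027, 0.0522]
tcp_rot: [0.999, 0.052, -0.0, -0.0]
contact_force: [-5.8, 3.2, 15.9]
opening: -0.003
finger_force: 8.0
time: 35.52
eef_pos: [0.5331, -0.2024, 0.2086]
tcp_rot: [0.999, 0.051, 0.001, 0.0]
contact_force: [0.6, 0.5, -0.7]
opening: 0.002
finger_force: 0.0
time: 35.93
eef_pos: [0.488, -0.1725, 0.2364]
tcp_rot: [0.999, 0.051, 0.0, 0.0]
contact_force: [0.6, -0.6, 0.0]
opening: -0.002
finger_force: 0.0
35.9833 [ 0.48803605 -0.17257274  0.23592173] [-0.12177552  0.79223856 -0.75505039]
2 strap z med 0.0325 z right 0.0312 z left 0.0311
3 strap z med 0.0329 z right 0.0314 z left 0.0314
4 strap z med 0.0333 z right 0.0318 z left 0.0317
```

View pics/w11.png

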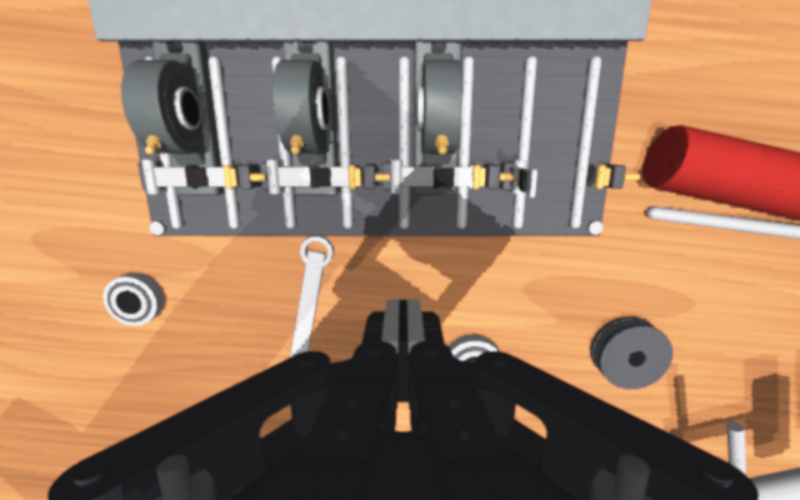

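View pics/s2.png

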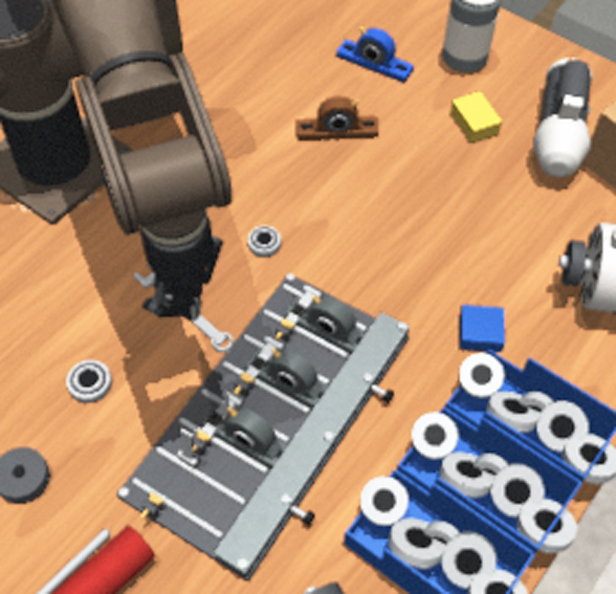

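```bash
python3 - <<'E'
from h import *
p,d,c=cam("wrist"); W=cloud(d,c); th=np.radians(5.93); e=np.array([np.cos(th),np.sin(th)]); n=np.array([-e[1],e[0]])
a=W[...,:2]@e-.5664; b=W[...,:2]@n+.1954; z=W[...,2]
for i,y in zip((2,3,4),(-.0525,.0525,.1575)):
    m=(abs(b-y)<.010)&(z>.020)&(z<.030)&(a<-.03)&(a>-.1); t=(abs(b-y)<.03)&(z>.074)&(z<.09)
    print(i,"near end x",np.percentile(a[m],2).round(4),"top",a[t].mean().round(4),(b[t].mean()-y).round(4),"zmax",np.nanmax(z[t]).round(4))
ctrl.sign_off(); print("handed in",ctrl.get_state()["time"])
E
```

```text
2 near end x -0.071 top -0.0037 -0.0019 zmax 0.0823
3 near end x -0.0721 top -0.0036 -0.0025 zmax 0.083
4 near end x -0.072 top -0.0037 -0.0044 zmax 0.0829
the job is handed in; nothing more can be done
the job is handed in; nothing more can be done
```

I loaded the three blocks on the bench into stations 4, 3 and 2, pushed each against the stop bar with about 17 N and pressed all three straps down until they snapped shut; the job was handed in at about 36 s, and no verdict came back.

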